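# Clear the mixing bench in the darkroom

## Task

Clear the mixing bench: stand the two brown bottles from the bench in the black spill tray, the white powder jar in the wooden tray for dry chemicals, and the used steel beaker and funnel, spout up, in the white wash tray. Set each thing down gently on the floor of its tray, upright, never dropping it, and leave the bottle and the jar that are already put away where they stand.

Things in the scene. Friction and masses are not known exactly. Their poses are not given: they have to be found in the camera images.
- large_bottle: Tall round dark brown plastic bottle with paper label and black screw cap, shut; the taller of the two loose on the bench. 144 mm high: body 56 mm diameter to 98 mm, cone shoulder to 120 mm, cap 32 mm diameter from 120 to 144 mm (a good place to hold it from above). 0.2 to 0.4 kg. Origin: centre of its underside, z up.
- small_bottle: Dark brown plastic bottle with paper label and black screw cap, shut; the shorter of the two loose on the bench. 110 mm high: body 46 mm diameter to 72 mm, cone shoulder to 90 mm, cap 28 mm diameter from 90 to 110 mm (a good place to hold it from above). 0.1 to 0.2 kg. Origin: centre of its underside, z up.
- powder_jar: Squat white plastic jar of dry powder with a flat white screw lid, loose on the bench: 66 mm high, body 54 mm diameter to 50 mm, lid 56 mm diameter from 50 to 66 mm. About 0.12 kg. Origin: centre of its underside, z up.
- beaker: Open stainless steel beaker with a small pouring lip, used and empty, upright on the bench: 75 mm high, outside diameter 54 mm at the foot to 58 mm at the rim, wall 3 mm. About 0.11 kg. Origin: centre of its underside, z up.
- funnel: Grey plastic funnel, used, standing mouth down with its spout up: mouth 70 mm diameter at the bottom, cone narrowing to 17 mm at 44 mm height, then the spout, 17 to 13 mm diameter, up to 92 mm (hold it by the spout, above the cone). About 0.045 kg. Origin: centre of its underside, z up.
- spill_tray: Black plastic spill tray for the liquid stock bottles: inside 132 (x) by 232 mm (y), walls 4 mm and 40 mm high, narrow rolled edge, floor 4 mm above the bench. A bottle already stands near its +y end (y 74 to 84 mm); the rest is free. Fixed. Origin: centre of its underside, x across the short side, y along the long side; turned at most 0.12 rad from the bench axes.
- wash_tray: White plastic print-developing tray with a ribbed floor and flat lip, empty, for things to be washed: inside 142 (x) by 197 mm (y), walls 4 mm and 41 mm high, floor 4 mm above the bench. Fixed. Origin: centre of its underside, x across the short side, y along the long side; turned at most 0.12 rad from the bench axes.
- dry_tray: Shallow wooden tray for jars of dry chemicals: inside 124 (x) by 184 mm (y), walls 8 mm and 30 mm high, floor 8 mm above the bench. A jar already stands in its +y half (y 44 to 56 mm); the rest is free. Fixed. Origin: centre of its underside, x across the short side, y along the long side; turned at most 0.12 rad from the bench axes.
- stored_bottle: Brown bottle already put away in the black spill tray, same make and size as the large bottle (144 mm high, body 56 mm, cap 32 mm diameter). Loose; to be left alone. Origin: centre of its underside, z up.
- stored_jar: White jar already put away in the wooden tray, same make and size as the powder jar (66 mm high, 56 mm diameter). Loose; to be left alone. Origin: centre of its underside, z up.

How it is judged:
By the outcome, as a careful person would: the job done as asked, in the order asked, and still so for the second after the job is handed in, with the robot touching nothing.
It also fails if it takes over 128 s, if anything falls off the work surface, if the arm or the gripper's body presses on something with over 40 N, if the wrist force passes 120 N, or if a joint passes its speed limit or range.

## Robot

A 7-joint arm with a two-finger parallel gripper is mounted at the origin on the work surface. World frame = base frame: x ahead of the robot, y to its left, z up, the work surface at z = 0. Lengths are in m, angles in rad, forces in N, time in s.
With the tool pointing down it reaches from about 0.35 to 0.775 m from the base axis. Payload 3.1 kg.
Tool frame: the origin (TCP) lies at the very end of the fingers, on their centre line; the grasp point (between the pads) lies 19 mm behind it; z points along the fingers, y is the direction in which the jaws open and shut (so a half turn about z gives the same grasp; the last joint's range is limited). The gripper opens to 85 mm and grips with 20 to 120 N. Pads are 22 mm wide; open, the fingers measure 114 mm over their backs; the gripper's body (76 mm by 85 mm) begins 54 mm behind the grasp point. The pads swing forward as they close: fully open they stand 13 mm farther back than shut.
Start: joints at [-1.269, 0.311, 0.014, 1.512, -0.004, 1.319, -0.027], TCP at [0.185, 0.518, 0.231] pointing down, gripper open.
Joint ranges: [-2.7, 2.7], [-0.3, 1.91], [-1.27, 1.3], [0.12, 2.57], [-1.44, 4.58], [0.2, 2.03], [-3.05, 3.05]. Speed limits (rad/s): [2.79, 2.79, 3.14, 3.14, 3.14, 3.14, 3.14].

## Interface

Orientations are given as a unit quaternion [w, x, y, z].
In Python, from rig import sense, grab_frame, sign_off, search_frame, silhouettes gives the robot as it stands.
- The arm moves only by the tool carry_out, never from a script. Its argument "steps" is a list of rows, each a list of 2 entries, a list of its own where there are three numbers: the shift along the tool's x, y, z in cm, then the turn about the tool's z in degrees. In form: [[[dx, dy, dz], spin], ...]. A call has 1 to 5 rows; each row is the pose to reach, as a shift and turn from the pose measured when the call began, along the tool's axes at that moment; what a row does not reach only later rows make up. A row lasts 1/10 s, in which the tool goes at most 50 mm and 8.59 degrees, less where a joint would pass 70% of its speed; a pose out of reach is approached as far as the arm can. A call with a gripper value outside its range is refused whole. "hand" is the opening, from 0 (shut) to 1 (fully open), set as the call begins (left out, the last holds). The fingers move at their own pace and stop on an object; the grip force is fixed at half the most. Time passes only in rows, so rows that repeat a pose let the fingers close. It gives the time, the measured TCP pose, the force and the opening at its end, in the units of the state.
- sense(): the state, without advancing time (a new reading comes with each control period).
- grab_frame(name): name is "side" or "top"; returns a dict with "frame" (480x640x3 uint8, red, green, blue), "depth" (480x640 float32, m along the optical axis (not along the pixel's ray), 0 where there is no reading), "fov_y" (degrees; the focal length in pixels is half the picture's height over the tangent of half this angle, whatever the lens; pixels are square), "cx", "cy" (the principal point, pixels), "extrinsics" (4x4, takes a point from camera to world coordinates). Camera axes: x right, y down, z forward; pixel columns grow to the right and rows downward; lengths in m; the calibration is good to about 2 mm. A picture is of the moment at which its call begins.
- sign_off(): hands the job in, once; it reports no verdict.
Trained networks look in a picture, given as the dict that the camera call returned (one of the last four; its "shot" number tells which), for a name from the list of things; names that differ only in an ending like _2 or _b are one class to them, and where a whole thing is asked for, a point or a joint stands for the part that bears it (a point fixed in the world has none). Each returns a list of dicts, best first, with "confidence" (0 to 1); they miss things now and then, are a little off and sometimes report something else, mostly with a low value. They report only what shows in the picture. A call takes as long as a camera call.
- search_frame(name, picture): "extent" ([left, top, right, bottom] in pixels, round what is visible of it).
- silhouettes(name, picture): "mask" (480x640 bool, what is visible of it) and "extent" ([left, top, right, bottom] in pixels, round what is visible of it).
The state is a dict: "time": time; "joints": joint angles; "qd": joint speeds; "effort": joint torques, N m; "position": TCP position; "tool_rot": TCP orientation; "contact_force": force on the tool from outside, world axes, zero at the start; "moment": the same for the moment, N m; "grip_width": finger opening in m.
Only numpy, scipy, OpenCV 4.12 (cv2) and the standard library are available. Lean on these libraries where they do the work, as an engineer would, in place of code of your own. Each camera call takes 0.05 s, during which the arm holds its last target.

## Working session

There is one attempt and no reset: what is moved stays moved. The work goes in short steps, Python scripts to look and compute and a tool call to move; the robot and the scene stay as the last step left them, time stands still between calls to the robot, and variables do not carry over. Pictures are saved under pics/ and viewed, and the job is handed in when it is done.

Besides the shell and the picture viewer there is one more tool, called after "Call:" by a JSON object that holds its "method" and its "body", one argument or row to a line. carry_out: Moves the arm, as the interface text tells. Its arguments: {"type":"object","properties":{"steps":{"type":"array","items":{"type":"array"}},"hand":{"type":"number"}},"required":["steps"]}

```bash
mkdir -p pics; ls; python3 - <<'E'
from rig import *
import cv2,numpy as np
s=sense(); print({k:np.round(v,3).tolist() for k,v in s.items()})
for n in("top","side"):
    p=grab_frame(n); cv2.imwrite(f"pics/{n}0.png",p["frame"][:,:,::-1]); print(n,p["fov_y"],p["cx"],p["cy"],np.round(p["extrinsics"],3).tolist(),p["shot"])
E
```

```text
pics
{'time': 0.0, 'joints': [-1.269, 0.312, 0.014, 1.513, -0.004, 1.319, -0.027], 'qd': [-0.001, 0.002, 0.002, -0.001, 0.001, 0.001, -0.0], 'effort': [-0.0, -37.991, 0.146, -23.059, 0.012, 0.014, -0.0], 'position': [0.185, 0.517, 0.23], 'tool_rot': [-0.0, 0.171, 0.985, -0.001], 'contact_force': [0.906, 0.581, -0.763], 'moment': [-0.062, 0.016, 0.022], 'grip_width': 0.085}
top 45.20864122686133 320.41186869231 252.29448899463426 [[0.003, -0.991, 0.133, 0.368], [-1.0, -0.002, 0.01, 0.051], [-0.01, -0.133, -0.991, 1.074], [0.0, 0.0, 0.0, 1.0]] 1
side 50.391552341153904 322.48922785009586 242.58160578601917 [[0.996, -0.066, 0.053, 0.441], [-0.081, -0.566, 0.82, -0.689], [-0.024, -0.822, -0.57, 0.569], [0.0, 0.0, 0.0, 1.0]] 2
```

View pics/top0.png

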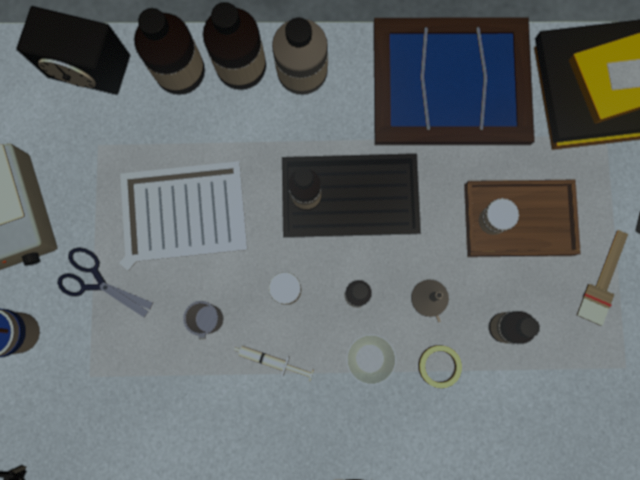

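View pics/side0.png

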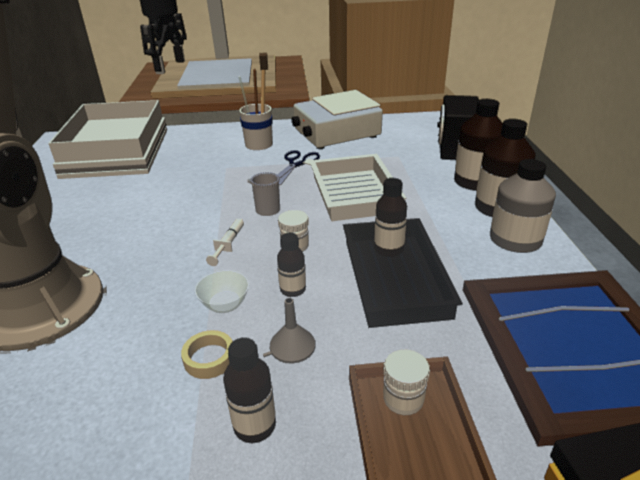

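The top view has +x up and +y left. It shows the wash tray at about (183,213), the spill tray at (350,195) with the stored bottle at (305,188), and the dry tray at (522,218) with the stored jar at (502,214). The loose things are the beaker (204,318), jar (285,288), small bottle (358,292), funnel (430,298) and large bottle (515,327).

```bash
cat > h.py <<'E'
from rig import *
import cv2,numpy as np
def cloud(p):
    f=240/np.tan(np.radians(p["fov_y"]/2)); d=p["depth"]
    v,u=np.mgrid[:480,:640]
    c=np.stack([(u-p["cx"])/f*d,(v-p["cy"])/f*d,d],-1)
    E=p["extrinsics"]; return c@E[:3,:3].T+E[:3,3]
H=dict(large_bottle=.144,small_bottle=.110,powder_jar=.066,beaker=.075,funnel=.092,stored_bottle=.144,stored_jar=.066)
E
python3 - <<'E'
from h import *
for cam in("top","side"):
    p=grab_frame(cam);W=cloud(p);ok=p["depth"]>0
    for n in list(H)+["spill_tray","wash_tray","dry_tray"]:
        for r in silhouettes(n,p)[:3]:
            m=r["mask"]&ok; P=W[m]
            if len(P)==0: print(cam,n,"empty");continue
            zt=np.percentile(P[:,2],98)
            T=P[P[:,2]>zt-.008]
            o=[cam,n,round(r["confidence"],2),np.round(r["extent"]).tolist(),"ztop %.3f zmin %.3f"%(zt,P[:,2].min())]
            if "tray" in n:
                (c,s,a)=cv2.minAreaRect((P[:,:2]*1000).astype(np.float32)); o+=["all",np.round(c,1),np.round(s,1),round(a,2)]
                (c,s,a)=cv2.minAreaRect((T[:,:2]*1000).astype(np.float32)); o+=["rim",np.round(c,1),np.round(s,1),round(a,2)]
            else:
                lo,hi=np.percentile(T[:,:2],3,0),np.percentile(T[:,:2],97,0)
                c,rad=cv2.minEnclosingCircle((T[:,:2]*1000).astype(np.float32))
                o+=["n",len(T),"mid",np.round((lo+hi)*500,1),"span",np.round((hi-lo)*1000,1),"circ",np.round(c,1),round(rad,1)]
            print(*o)
E
```

```text
top large_bottle 0.7 [486.0, 310.0, 538.0, 344.0] ztop 0.146 zmin -0.004 n 335 mid [ 372.6 -272.7] span [28.5 28.6] circ [ 372.7 -273.2] 17.2
top small_bottle 0.62 [345.0, 278.0, 376.0, 307.0] ztop 0.113 zmin -0.002 n 230 mid [430.8  -4.7] span [24.9 25.1] circ [431.4  -5. ] 15.0
top small_bottle 0.62 [483.0, 312.0, 538.0, 344.0] ztop 0.146 zmin -0.002 n 336 mid [ 372.6 -272.7] span [28.5 28.6] circ [ 372.7 -273.2] 17.2
top powder_jar 0.96 [268.0, 269.0, 304.0, 308.0] ztop 0.070 zmin -0.002 n 777 mid [439.5 124.1] span [48.8 47.4] circ [439.8 124.9] 28.6
top beaker 0.98 [180.0, 301.0, 224.0, 335.0] ztop 0.078 zmin -0.003 n 283 mid [384.2 267.9] span [60.  56.5] circ [383.9 268.7] 32.6
top funnel 0.82 [412.0, 279.0, 445.0, 320.0] ztop 0.092 zmin -0.002 n 55 mid [ 426.  -139.5] span [10.8 12.2] circ [ 426.1 -139.4] 6.6
top stored_bottle 0.95 [290.0, 168.0, 324.0, 215.0] ztop 0.150 zmin -0.001 n 301 mid [616.8  89. ] span [27.7 28.2] circ [617.2  89.6] 17.0
top stored_bottle 0.64 [480.0, 199.0, 520.0, 237.0] ztop 0.077 zmin 0.005 n 783 mid [ 569.7 -258.5] span [48.3 49. ] circ [ 570.3 -
[... 1727 characters left out ...]
9.0, 430.0, 415.0] ztop 0.075 zmin -0.002 n 1311 mid [ 569.4 -259.8] span [48.5 49.3] circ [ 569.4 -258. ] 29.6
side spill_tray 0.65 [346.0, 217.0, 464.0, 327.0] ztop 0.041 zmin -0.002 all [622.4  40.3] [174.2 317.9] 1.83 rim [612.6   8.3] [152.4 254.7] 1.76
side spill_tray 0.16 [280.0, 233.0, 307.0, 298.0] ztop 0.110 zmin -0.001 all [431.   58.3] [175.6  52.9] 89.57 rim [431.7  -4.4] [28.4 29.1] 58.48
side wash_tray 0.74 [304.0, 156.0, 403.0, 217.0] ztop 0.043 zmin -0.002 all [581.1 305. ] [204.1 436.5] 1.53 rim [588.  262.8] [174.  350.7] 9.24
side dry_tray 0.82 [346.0, 358.0, 495.0, 478.0] ztop 0.031 zmin -0.002 all [ 578.8 -286.7] [154.4 209.3] 0.48 rim [ 574.2 -300.3] [140.5 183. ] 0.78
```

```bash
cat >> h.py <<'E'
def go(x,y,z,yaw,via=None):
    """print shift/spin to TCP (m), tool-y azimuth yaw deg (world)"""
    from scipy.spatial.transform import Rotation as R
    s=sense(); q=np.array(s["tool_rot"]); M=R.from_quat(q[[1,2,3,0]]).as_matrix()
    d=M.T@(np.array([x,y,z])-s["position"])*100
    cur=np.degrees(np.arctan2(M[1,1],M[0,1])); sp=-((yaw-cur+180)%360-180)
    print("pos",np.round(s["position"],4),"yaw %.1f"%cur,"tilt",np.round(M[:,2],3),"-> shift cm",np.round(d,2),"spin %.1f"%sp,"t",round(s["time"],1),"F",np.round(s["contact_force"],1),"w",round(s["grip_width"],4),"j",np.round(s["joints"],2))
E
python3 - <<'E'
from h import *
p=grab_frame("top");W=cloud(p)
sub=W[155:275,110:255].reshape(-1,3)
P=sub[(sub[:,2]>.036)&(sub[:,2]<.05)]
c,s,a=cv2.minAreaRect((P[:,:2]*1000).astype(np.float32)); print("rim",c,s,a)
m=((W[:,:,2]>.036)&(W[:,:,2]<.05)).astype(np.uint8)*255
cv2.imwrite("pics/rim.png",cv2.resize(np.hstack([m[150:280,105:260],cv2.cvtColor(p["frame"],cv2.COLOR_RGB2GRAY)[150:280,105:260]]),None,fx=2.5,fy=2.5))
# interior
F=(W[:,:,2]<.015)&(W[:,:,2]>-.004)
cc=cv2.connectedComponentsWithStats((F&True).astype(np.uint8)[150:280,105:260],connectivity=4)
print(cc[2])
for i in range(1,cc[0]):
    if cc[2][i,4]>2000:
        Q=W[150:280,105:260][cc[1]==i]; print(i,len(Q),cv2.minAreaRect((Q[:,:2]*1000).astype(np.float32)),np.median(Q[:,2]))
# beaker lip
b=silhouettes("beaker",p)[0]; T=W[b["mask"]]; T=T[T[:,2]>.07]; d=T[:,:2]-[.3845,.2685]; r=np.hypot(*d.T); i=np.argsort(-r)[:15]
print(np.round(r[i]*1000),np.round(np.degrees(np.arctan2(d[i,1],d[i,0]))))
go(.3728,-.2735,.22,0)
E
```

```text
rim (574.2327270507812, 318.55084228515625) (181.75387573242188, 232.6812744140625) 6.149369239807129
[[   0    1  155  129 3589]
 [   0    0  155  130 9169]
 [  27   22  108   83 7392]]
1 9169 ((585.840576171875, 328.0894775390625), (251.81341552734375, 302.2052307128906), 0.1872294843196869) 0.0008801987902515851
2 7392 ((585.1492309570312, 317.5011291503906), (137.96192932128906, 194.3017578125), 6.320981979370117) 0.004318136714658749
[218. 218.  33.  32.  32.  32.  32.  32.  32.  32.  31.  31.  31.  31.
  31.] [ -94.  -94. -168. -171. -175. -177.  -40.  -60.    3.  -52.   -5. -165.
   -2.   27.    3.]
pos [0.1854 0.5178 0.2313] yaw 70.3 tilt [ 0. -0. -1.] -> shift cm [-44.31 -68.19   1.13] spin 70.3 t 1.3 F [ 0.2 -0.  -0. ] w 0.0853 j [-1.27  0.31  0.01  1.51 -0.    1.32 -0.03]
```

View pics/rim.png

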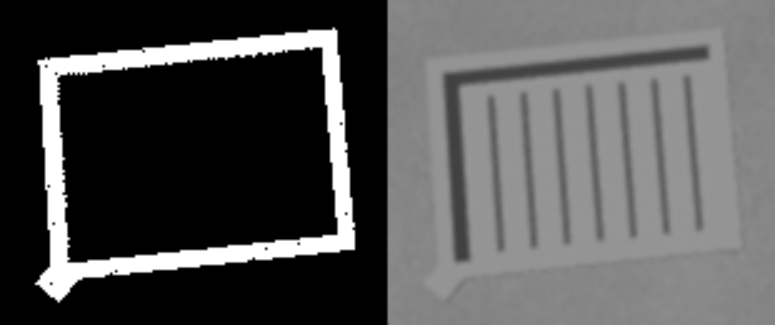

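Call:
{"method": "carry_out", "body": {
  "steps": [
    [[-4.1,-2.8,0],8],
    [[-8.2,-5.7,0],16],
    [[-12.4,-8.5,0],24],
    [[-16.5,-11.3,0],32],
    [[-20.6,-14.2,0],40]
  ],
  "hand": 1
}}

```text
time: 1.8
position: [0.3322, 0.3135, 0.2316]
tool_rot: [0.0, 0.5, 0.866, 0.001]
contact_force: [1.3, 0.1, 1.0]
grip_width: 0.0852
```

```bash
python3 -c "
from h import *
go(.43,.08,.23,0)"
```

```text
pos [0.3322 0.3135 0.2316] yaw 30.0 tilt [ 0.001  0.001 -1.   ] -> shift cm [-25.11  -3.2    0.15] spin 30.0 t 1.8 F [1.3 0.1 1. ] w 0.0852 j [-1.02  0.12  0.25  1.76 -0.03  1.27 -0.24]
```

Call:
{"method": "carry_out", "body": {
  "steps": [
    [[-4.9,-0.6,0],8],
    [[-9.8,-1.2,0],16],
    [[-14.7,-1.9,0],24],
    [[-19.6,-2.5,0],30],
    [[-24.4,-3.1,0],30]
  ]
}}

```text
time: 2.3
position: [0.4278, 0.0847, 0.2319]
tool_rot: [0.0, 0.708, 0.706, 0.001]
contact_force: [0.2, -0.1, -0.4]
grip_width: 0.0855
```

```bash
python3 -c "
from h import *
go(.3728,-.2735,.22,0)"
```

```text
pos [0.4278 0.0847 0.2319] yaw -0.1 tilt [ 0.002  0.002 -1.   ] -> shift cm [-35.83  -5.43   1.11] spin -0.1 t 2.3 F [ 0.2 -0.1 -0.4] w 0.0855 j [-0.72  0.07  0.53  1.81 -0.04  1.26 -0.19]
```

Call:
{"method": "carry_out", "body": {
  "steps": [
    [[-4.9,0,0],0],
    [[-9.8,0,0],0],
    [[-14.7,-0.5,0],0],
    [[-19.6,-1.5,0],0],
    [[-24.5,-2.6,0],0]
  ]
}}

```text
time: 2.8
position: [0.401, -0.1619, 0.2317]
tool_rot: [0.0, 0.708, 0.707, 0.002]
contact_force: [1.6, 0.3, -0.5]
grip_width: 0.0854
```

```bash
python3 -c "
from h import *
go(.373,-.2735,.16,0)"
```

```text
pos [ 0.401  -0.1619  0.2317] yaw -0.1 tilt [ 0.003  0.002 -1.   ] -> shift cm [-11.18  -2.81   7.14] spin -0.1 t 2.8 F [ 1.6  0.3 -0.5] w 0.0854 j [-0.39  0.07  0.79  1.83 -0.05  1.26  0.41]
```

Call:
{"method": "carry_out", "body": {
  "steps": [
    [[-4.5,-1.1,0],0],
    [[-9,-2.2,0],0],
    [[-11.2,-2.8,1.5],0],
    [[-11.2,-2.8,5],0],
    [[-11.2,-2.8,7],0]
  ]
}}

```text
time: 3.3
position: [0.3718, -0.2742, 0.1599]
tool_rot: [-0.0, 0.709, 0.706, 0.002]
contact_force: [0.2, 0.3, 0.7]
grip_width: 0.0854
```

```bash
python3 -c "
from h import *
go(.373,-.2738,.120,0)
for n in ('side','top'):
  p=grab_frame(n);cv2.imwrite('pics/%s1.png'%n,p['frame'][200:,150:,::-1] if n=='side' else p['frame'][200:420,380:,::-1])"
```

```text
pos [ 0.3718 -0.2742  0.1599] yaw -0.3 tilt [ 0.002  0.003 -1.   ] -> shift cm [0.03 0.11 3.99] spin -0.3 t 3.3 F [0.2 0.3 0.7] w 0.0854 j [-0.14  0.25  0.89  1.88 -0.22  1.12  0.82]
```

View pics/side1.png

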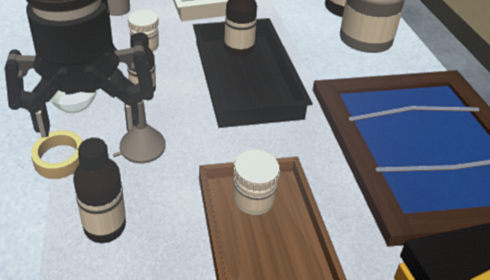

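The open fingers (crop 42,130 and 140,122) straddle the cap at (95,150), so I'm lowering.

Call:
{"method": "carry_out", "body": {
  "steps": [
    [[0,0.1,1.5],0],
    [[0,0.1,3],0],
    [[0,0.1,4],0],
    [[0,0.1,4],0]
  ]
}}

```text
time: 3.8
position: [0.3717, -0.2716, 0.1187]
tool_rot: [-0.003, 0.708, 0.706, 0.001]
contact_force: [-0.0, -0.2, 0.3]
grip_width: 0.0855
```

Call:
{"method": "carry_out", "body": {
  "steps": [
    [[0,0,0],0],
    [[0,0,0],0],
    [[0,0,0],0],
    [[0,0,0],0],
    [[0,0,0],0]
  ],
  "hand": 0
}}

```text
time: 4.3
position: [0.3726, -0.272, 0.1196]
tool_rot: [-0.002, 0.708, 0.707, 0.001]
contact_force: [1.3, -0.2, 3.6]
grip_width: 0.0302
```

```bash
python3 -c "
from h import *
go(.373,-.2738,.180,0)
for n in ('side','top'):
  p=grab_frame(n);cv2.imwrite('pics/%s2.png'%n,p['frame'][200:,150:,::-1] if n=='side' else p['frame'][200:420,380:,::-1])"
```

```text
pos [ 0.3726 -0.272   0.1196] yaw -0.1 tilt [-0.001  0.005 -1.   ] -> shift cm [-0.15  0.03 -6.05] spin -0.1 t 4.3 F [ 1.3 -0.2  3.6] w 0.0302 j [-0.11  0.31  0.86  1.93 -0.27  1.03  0.87]
```

View pics/side2.png

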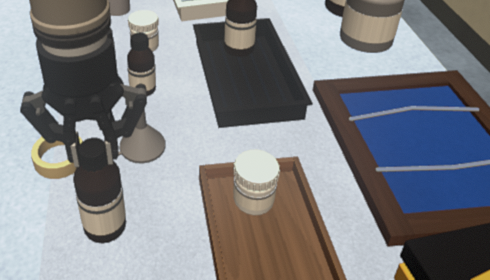

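Call:
{"method": "carry_out", "body": {
  "steps": [
    [[0,0,-1],0],
    [[0,0,-3],0],
    [[0,0,-5],0],
    [[0,0,-7],0],
    [[0,0,-8],0]
  ]
}}

```text
time: 4.9
position: [0.3727, -0.2727, 0.2008]
tool_rot: [-0.002, 0.708, 0.706, 0.001]
contact_force: [-0.4, -0.4, -2.7]
grip_width: 0.0303
```

```bash
python3 -c "
from h import *
go(.6146,-.0567,.21,0)
for n in ('side','top'):
  p=grab_frame(n);cv2.imwrite('pics/%s3.png'%n,p['frame'][200:,150:,::-1] if n=='side' else p['frame'][200:420,380:,::-1])"
```

```text
pos [ 0.3727 -0.2727  0.2008] yaw -0.1 tilt [-0.     0.004 -1.   ] -> shift cm [21.65 24.15 -0.84] spin -0.1 t 4.9 F [-0.4 -0.4 -2.7] w 0.0303 j [-0.17  0.2   0.9   1.81 -0.17  1.21  0.78]
```

View pics/side3.png

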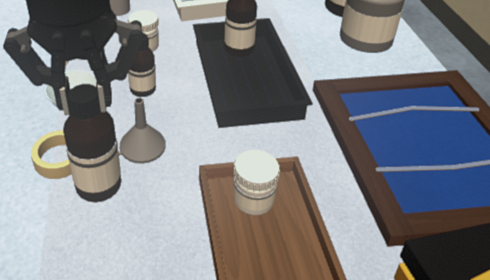

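Call:
{"method": "carry_out", "body": {
  "steps": [
    [[1.7,2,-0.5],0],
    [[4,4.4,-1],0],
    [[6.7,7.4,-1],0],
    [[9.4,10.4,-1],0],
    [[12,13.4,-1],0]
  ]
}}

```text
time: 5.5
position: [0.5074, -0.1512, 0.2094]
tool_rot: [-0.003, 0.708, 0.707, 0.001]
contact_force: [1.0, -1.1, -2.3]
grip_width: 0.0301
```

Call:
{"method": "carry_out", "body": {
  "steps": [
    [[2.7,3,0],0],
    [[5.4,6,0],0],
    [[7.7,8.6,0],0],
    [[9.2,10.2,0],0],
    [[9.7,10.8,0],0]
  ]
}}

```text
time: 6.0
position: [0.6162, -0.0504, 0.2068]
tool_rot: [-0.005, 0.706, 0.708, 0.0]
contact_force: [1.0, 0.5, -4.0]
grip_width: 0.0301
```

```bash
python3 -c "
from h import *
go(.6146,-.0567,.128,0)"
```

```text
pos [ 0.6162 -0.0504  0.2068] yaw 0.2 tilt [-0.006  0.007 -1.   ] -> shift cm [-0.69 -0.11  7.87] spin 0.2 t 6.0 F [ 1.   0.5 -4. ] w 0.0301 j [-0.4   0.54  0.73  1.36 -0.37  1.38  0.34]
```

Call:
{"method": "carry_out", "body": {
  "steps": [
    [[-0.4,0,1],0],
    [[-0.7,-0.1,3],0],
    [[-0.7,-0.1,5],0],
    [[-0.7,-0.1,6.8],0],
    [[-0.7,-0.1,7.5],0]
  ]
}}

```text
time: 6.5
position: [0.6111, -0.0588, 0.1285]
tool_rot: [-0.007, 0.707, 0.707, -0.002]
contact_force: [-0.8, -0.8, -2.5]
grip_width: 0.0302
```

Call:
{"method": "carry_out", "body": {
  "steps": [
    [[0,0,0.2],0],
    [[0,0,0.4],0],
    [[0,0,0.5],0]
  ]
}}

```text
time: 6.8
position: [0.6112, -0.0595, 0.1241]
tool_rot: [-0.006, 0.707, 0.707, -0.002]
contact_force: [0.7, 0.1, -2.7]
grip_width: 0.0305
```

```bash
python3 -c "
from h import *
go(.6146,-.0567,.1236,0)
for n in ('side','top'):
  p=grab_frame(n);cv2.imwrite('pics/%s4.png'%n,p['frame'][100:400,200:600,::-1] if n=='side' else p['frame'][100:420,200:,::-1])"
```

```text
pos [ 0.6112 -0.0595  0.1241] yaw -0.0 tilt [-0.012  0.006 -1.   ] -> shift cm [0.28 0.34 0.04] spin -0.0 t 6.8 F [ 0.7  0.1 -2.7] w 0.0305 j [-0.38  0.6   0.71  1.49 -0.41  1.21  0.38]
```

View pics/side4.png

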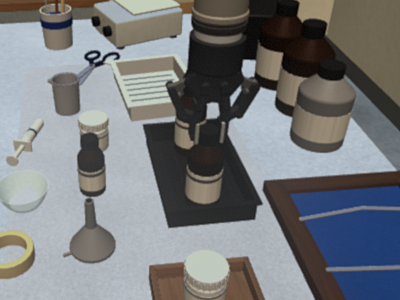

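Call:
{"method": "carry_out", "body": {
  "steps": [
    [[0,0,0.1],0],
    [[0,0,0.15],0]
  ]
}}

```text
time: 7.1
position: [0.6121, -0.059, 0.1237]
tool_rot: [-0.006, 0.707, 0.707, -0.001]
contact_force: [-1.3, 0.8, 2.0]
grip_width: 0.03
```

Call:
{"method": "carry_out", "body": {
  "steps": [
    [[0,0,0.1],0],
    [[0,0,0.15],0]
  ]
}}

```text
time: 7.3
position: [0.6122, -0.0592, 0.1237]
tool_rot: [-0.006, 0.707, 0.707, -0.001]
contact_force: [-3.6, 0.6, 7.9]
grip_width: 0.0301
```

Contact with the floor is confirmed (Fz went from −2.7 to +7.9). I'll release, then rise.

Call:
{"method": "carry_out", "body": {
  "steps": [
    [[0,0,-0.05],0],
    [[0,0,-0.05],0],
    [[0,0,-0.05],0],
    [[0,0,-0.05],0],
    [[0,0,-0.05],0]
  ],
  "hand": 0.85
}}

```text
time: 7.8
position: [0.6123, -0.0591, 0.1241]
tool_rot: [-0.006, 0.707, 0.707, -0.001]
contact_force: [-0.2, -0.1, -0.0]
grip_width: 0.0722
```

Call:
{"method": "carry_out", "body": {
  "steps": [
    [[0,0,-1.5],0],
    [[0,0,-4],0],
    [[0,0,-7],0],
    [[0,0,-9],0],
    [[0,0,-10],0]
  ]
}}

```text
time: 8.3
position: [0.6145, -0.0606, 0.2276]
tool_rot: [-0.003, 0.707, 0.707, 0.001]
contact_force: [0.5, 0.7, 0.1]
grip_width: 0.0725
```

```bash
python3 -c "
from h import *
go(.431,-.0055,.22,0)
p=grab_frame('side');cv2.imwrite('pics/side5.png',p['frame'][100:400,200:600,::-1])"
```

```text
pos [ 0.6145 -0.0606  0.2276] yaw 0.0 tilt [-0.004  0.006 -1.   ] -> shift cm [  5.51 -18.35   0.87] spin 0.0 t 8.3 F [0.5 0.7 0.1] w 0.0725 j [-0.39  0.53  0.74  1.33 -0.36  1.42  0.34]
```

View pics/side5.png

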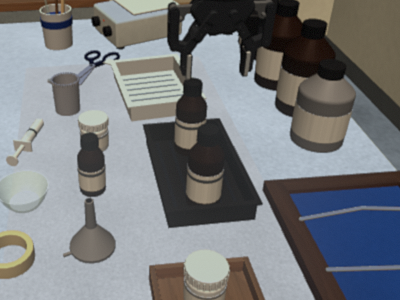

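The large bottle stands upright in the spill tray at crop (205,175). Next is the small bottle.

Call:
{"method": "carry_out", "body": {
  "steps": [
    [[1.3,-4.5,0],0],
    [[2.7,-9,0],0],
    [[4.1,-13.5,0],0],
    [[5.5,-18.3,2],0],
    [[5.5,-18.3,6.5],0]
  ]
}}

```text
time: 8.85
position: [0.4301, -0.002, 0.167]
tool_rot: [-0.004, 0.705, 0.709, 0.007]
contact_force: [2.0, 0.5, -0.6]
grip_width: 0.0727
```

```bash
python3 -c "
from h import *
go(.4314,-.0055,.091,0)"
```

```text
pos [ 0.4301 -0.002   0.167 ] yaw 0.3 tilt [ 0.005  0.016 -1.   ] -> shift cm [-0.47  0.09  7.6 ] spin 0.3 t 8.8 F [ 2.   0.5 -0.6] w 0.0727 j [-0.73  0.13  0.79  1.94 -0.12  1.1   0.11]
```

Call:
{"method": "carry_out", "body": {
  "steps": [
    [[-0.5,0.1,1],0],
    [[-0.5,0.1,3],0],
    [[-0.5,0.1,5.5],0],
    [[-0.5,0.1,7.2],0],
    [[-0.5,0.1,7.6],0]
  ]
}}

```text
time: 9.35
position: [0.431, -0.0069, 0.0895]
tool_rot: [-0.005, 0.706, 0.709, 0.005]
contact_force: [0.4, -0.1, -0.2]
grip_width: 0.0727
```

```bash
python3 -c "
from h import *
go(.4314,-.0055,.091,0)
p=grab_frame('side');cv2.imwrite('pics/side6.png',p['frame'][100:400,200:600,::-1])"
```

```text
pos [ 0.431  -0.0069  0.0895] yaw 0.2 tilt [ 0.001  0.014 -1.   ] -> shift cm [ 0.14  0.04 -0.14] spin 0.2 t 9.3 F [ 0.4 -0.1 -0.2] w 0.0727 j [-0.66  0.26  0.77  2.04 -0.25  0.92  0.24]
```

View pics/side6.png

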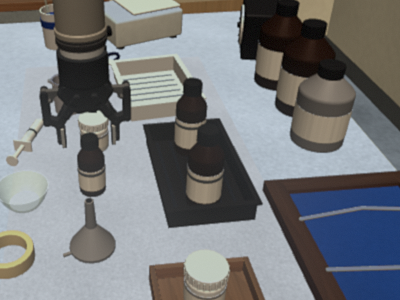

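Call:
{"method": "carry_out", "body": {
  "steps": [
    [[0.1,0,-0.1],0],
    [[0.1,0,-0.1],0],
    [[0.1,0,-0.1],0],
    [[0.1,0,-0.1],0],
    [[0.1,0,-0.1],0]
  ],
  "hand": 0
}}

```text
time: 9.9
position: [0.4323, -0.0059, 0.0921]
tool_rot: [-0.004, 0.706, 0.709, 0.007]
contact_force: [-1.0, 0.3, 6.0]
grip_width: 0.026
```

Call:
{"method": "carry_out", "body": {
  "steps": [
    [[0,0,-1],0],
    [[0,0,-3],0],
    [[0,0,-5],0],
    [[0,0,-7],0],
    [[0,0,-8],0]
  ]
}}

```text
time: 10.4
position: [0.433, -0.0072, 0.1741]
tool_rot: [-0.003, 0.706, 0.709, 0.008]
contact_force: [1.5, 0.3, -0.9]
grip_width: 0.0256
```

```bash
python3 -c "
from h import *
go(.6126,.0133,.19,0)
p=grab_frame('side');cv2.imwrite('pics/side7.png',p['frame'][100:400,200:600,::-1])"
```

```text
pos [ 0.433  -0.0072  0.1741] yaw 0.2 tilt [ 0.007  0.015 -1.   ] -> shift cm [ 1.99 17.98 -1.43] spin 0.2 t 10.4 F [ 1.5  0.3 -0.9] w 0.0256 j [-0.73  0.13  0.8   1.93 -0.12  1.12  0.12]
```

View pics/side7.png

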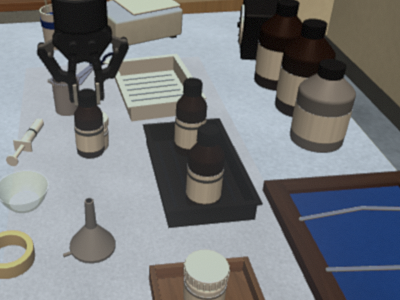

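Call:
{"method": "carry_out", "body": {
  "steps": [
    [[0.4,2.5,-0.7],0],
    [[0.8,6.5,-1.4],0],
    [[1.2,10.5,-1.4],0],
    [[1.6,14.5,-1.4],0],
    [[1.9,17,-1.4],0]
  ]
}}

```text
time: 10.95
position: [0.6055, 0.0134, 0.189]
tool_rot: [-0.003, 0.705, 0.709, 0.008]
contact_force: [0.9, 0.3, -0.6]
grip_width: 0.0259
```

Call:
{"method": "carry_out", "body": {
  "steps": [
    [[0,0.5,0],0],
    [[0,0.5,0],0]
  ]
}}

```text
time: 11.15
position: [0.61, 0.0135, 0.1874]
tool_rot: [-0.003, 0.705, 0.709, 0.007]
contact_force: [-1.3, 0.4, -1.4]
grip_width: 0.0258
```

```bash
python3 -c "
from h import *
go(.6126,.0133,.1,0)
p=grab_frame('side');cv2.imwrite('pics/side8.png',p['frame'][100:400,200:600,::-1])"
```

```text
pos [0.61   0.0135 0.1874] yaw 0.4 tilt [ 0.005  0.014 -1.   ] -> shift cm [-0.15  0.22  8.74] spin 0.4 t 11.2 F [-1.3  0.4 -1.4] w 0.0258 j [-0.53  0.53  0.75  1.43 -0.38  1.31  0.25]
```

View pics/side8.png

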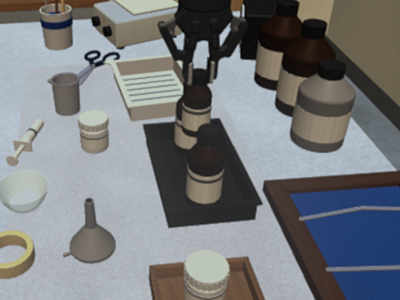

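Call:
{"method": "carry_out", "body": {
  "steps": [
    [[-0.1,0.1,2],0],
    [[-0.1,0.2,4.5],0],
    [[-0.1,0.2,6.8],0],
    [[-0.1,0.2,8.2],0],
    [[-0.1,0.2,8.6],0]
  ]
}}

```text
time: 11.7
position: [0.6093, 0.0137, 0.1005]
tool_rot: [-0.005, 0.705, 0.709, 0.006]
contact_force: [0.2, -0.3, -0.9]
grip_width: 0.0259
```

Call:
{"method": "carry_out", "body": {
  "steps": [
    [[0,0,0.15],0],
    [[0,0,0.3],0],
    [[0,0,0.4],0]
  ]
}}

```text
time: 12.0
position: [0.61, 0.0136, 0.0975]
tool_rot: [-0.004, 0.705, 0.709, 0.007]
contact_force: [0.3, 0.0, -1.0]
grip_width: 0.0255
```

Call:
{"method": "carry_out", "body": {
  "steps": [
    [[0,0,0.1],0],
    [[0,0,0.2],0]
  ]
}}

```text
time: 12.2
position: [0.6106, 0.0135, 0.0962]
tool_rot: [-0.004, 0.705, 0.709, 0.007]
contact_force: [-0.5, 0.6, 7.2]
grip_width: 0.0258
```

Contact. I'll release and rise.

Call:
{"method": "carry_out", "body": {
  "steps": [
    [[0,0,0],0],
    [[0,0,0],0],
    [[0,0,0],0],
    [[0,0,0],0],
    [[0,0,0],0]
  ],
  "hand": 0.85
}}

```text
time: 12.7
position: [0.6106, 0.0134, 0.0962]
tool_rot: [-0.004, 0.705, 0.709, 0.007]
contact_force: [-0.1, 0.3, -0.2]
grip_width: 0.0725
```

Call:
{"method": "carry_out", "body": {
  "steps": [
    [[0,0,-1.5],0],
    [[0,0,-4],0],
    [[0,0,-7],0],
    [[0,0,-9],0],
    [[0,0,-10],0]
  ],
  "hand": 1
}}

```text
time: 13.2
position: [0.6116, 0.0112, 0.1998]
tool_rot: [-0.002, 0.705, 0.709, 0.009]
contact_force: [0.0, 0.7, 0.7]
grip_width: 0.0854
```

```bash
python3 -c "
from h import *
go(.4396,.124,.15,0)
p=grab_frame('side');cv2.imwrite('pics/side9.png',p['frame'][100:400,200:600,::-1])"
```

```text
pos [0.6116 0.0112 0.1998] yaw 0.3 tilt [ 0.01   0.015 -1.   ] -> shift cm [ 11.28 -17.2    4.99] spin 0.3 t 13.2 F [0.  0.7 0.7] w 0.0854 j [-0.52  0.53  0.75  1.41 -0.38  1.34  0.25]
```

View pics/side9.png

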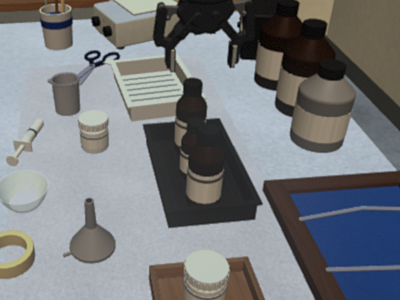

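Call:
{"method": "carry_out", "body": {
  "steps": [
    [[2.8,-4,0],0],
    [[5.6,-8,0],0],
    [[8.5,-12,0],0],
    [[11,-16,0],0],
    [[11.3,-17.2,2],0]
  ]
}}

```text
time: 13.75
position: [0.4364, 0.1291, 0.1808]
tool_rot: [-0.004, 0.702, 0.712, 0.011]
contact_force: [0.7, -0.3, 0.2]
grip_width: 0.0855
```

```bash
python3 -c "
from h import *
go(.4396,.124,.028,0)"
```

```text
pos [0.4364 0.1291 0.1808] yaw 0.8 tilt [ 0.01   0.021 -1.   ] -> shift cm [-0.83  0.16 15.27] spin 0.8 t 13.8 F [ 0.7 -0.3  0.2] w 0.0855 j [-0.99  0.17  0.78  1.87 -0.15  1.14 -0.15]
```

Call:
{"method": "carry_out", "body": {
  "steps": [
    [[-0.5,0.1,2],0],
    [[-0.6,0.1,5],0],
    [[-0.7,0.1,8],0],
    [[-0.7,0.1,10],0],
    [[-0.7,0.1,11],0]
  ]
}}

```text
time: 14.25
position: [0.4365, 0.1239, 0.0684]
tool_rot: [-0.005, 0.702, 0.712, 0.009]
contact_force: [-0.3, -0.5, 0.2]
grip_width: 0.0855
```

```bash
python3 -c "
from h import *
go(.4396,.124,.028,0)
p=grab_frame('side');cv2.imwrite('pics/side10.png',p['frame'][100:400,200:600,::-1])"
```

```text
pos [0.4365 0.1239 0.0684] yaw 0.8 tilt [ 0.006  0.019 -1.   ] -> shift cm [-0.07  0.29  4.04] spin 0.8 t 14.2 F [-0.3 -0.5  0.2] w 0.0855 j [-0.9   0.34  0.73  2.02 -0.31  0.88  0.01]
```

View pics/side10.png

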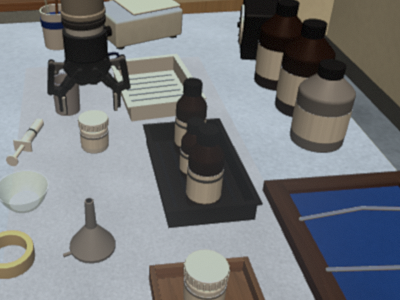

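Call:
{"method": "carry_out", "body": {
  "steps": [
    [[0,0.3,0.5],0],
    [[0,0.3,1.5],0],
    [[-0.1,0.3,3],0],
    [[-0.1,0.3,4],0],
    [[-0.1,0.3,4],0]
  ]
}}

```text
time: 14.8
position: [0.4385, 0.1234, 0.0269]
tool_rot: [-0.005, 0.702, 0.712, 0.007]
contact_force: [-0.5, -0.3, -0.1]
grip_width: 0.0851
```

Call:
{"method": "carry_out", "body": {
  "steps": [
    [[0,0,0],0],
    [[0,0,0],0],
    [[0,0,0],0],
    [[0,0,0],0]
  ],
  "hand": 0
}}

```text
time: 15.2
position: [0.4392, 0.1236, 0.0278]
tool_rot: [-0.005, 0.702, 0.712, 0.008]
contact_force: [-0.9, 0.3, 5.8]
grip_width: 0.0545
```

Call:
{"method": "carry_out", "body": {
  "steps": [
    [[0,0,-1],0],
    [[0,0,-3],0],
    [[0,0,-6],0],
    [[0,0,-9],0],
    [[0,0,-12],0]
  ]
}}

```text
time: 15.7
position: [0.4383, 0.121, 0.1491]
tool_rot: [-0.005, 0.702, 0.712, 0.008]
contact_force: [1.7, 0.1, -0.6]
grip_width: 0.0547
```

```bash
python3 -c "
from h import *
go(.5745,-.353,.15,0)
p=grab_frame('side');cv2.imwrite('pics/side11.png',p['frame'][100:400,200:600,::-1])"
```

```text
pos [0.4383 0.121  0.1491] yaw 0.8 tilt [ 0.004  0.018 -1.   ] -> shift cm [-47.57  12.99  -0.91] spin 0.8 t 15.7 F [ 1.7  0.1 -0.6] w 0.0547 j [-0.97  0.22  0.78  1.91 -0.2   1.07 -0.09]
```

View pics/side11.png

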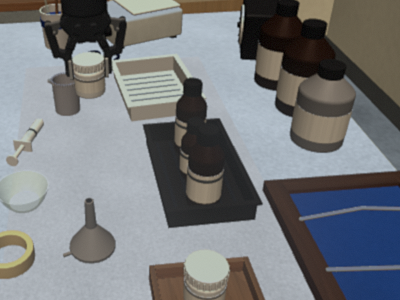

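Call:
{"method": "carry_out", "body": {
  "steps": [
    [[-3,0,-1],0],
    [[-7.5,0.3,-2],0],
    [[-12,0.5,-2],0],
    [[-16.5,0.5,-2],0],
    [[-21,0.5,-2],0]
  ]
}}

```text
time: 16.25
position: [0.4493, -0.0902, 0.1695]
tool_rot: [-0.003, 0.702, 0.712, 0.013]
contact_force: [1.5, -0.0, -0.1]
grip_width: 0.0542
```

Call:
{"method": "carry_out", "body": {
  "steps": [
    [[-4.5,1,0],0],
    [[-8.5,3,0],0],
    [[-12.5,5.3,0],0],
    [[-16,7.5,0],0],
    [[-19,9.5,0],0]
  ]
}}

```text
time: 16.75
position: [0.5471, -0.281, 0.166]
tool_rot: [-0.003, 0.703, 0.711, 0.013]
contact_force: [-0.1, -0.3, -0.8]
grip_width: 0.055
```

```bash
python3 -c "
from h import *
go(.5745,-.353,.15,0)"
```

```text
pos [ 0.5471 -0.281   0.166 ] yaw 0.7 tilt [ 0.013  0.023 -1.   ] -> shift cm [-7.27  2.63  1.47] spin 0.7 t 16.8 F [-0.1 -0.3 -0.8] w 0.055 j [-0.08  0.6   0.86  1.45 -0.48  1.31  0.83]
```

Call:
{"method": "carry_out", "body": {
  "steps": [
    [[-3,1,0],0],
    [[-6,2.3,0],0],
    [[-7.3,2.7,0.5],0],
    [[-7.3,2.7,1.5],0],
    [[-7.3,2.7,1.5],0]
  ]
}}

```text
time: 17.25
position: [0.5741, -0.3509, 0.1473]
tool_rot: [-0.006, 0.703, 0.711, 0.013]
contact_force: [-0.2, 0.5, -1.1]
grip_width: 0.0547
```

```bash
python3 -c "
from h import *
go(.5745,-.353,.040,0)
for n in ('side','top'):
  p=grab_frame(n);cv2.imwrite('pics/%s12.png'%n,p['frame'][180:,200:600,::-1] if n=='side' else p['frame'][100:420,240:,::-1])"
```

```text
pos [ 0.5741 -0.3509  0.1473] yaw 0.7 tilt [ 0.009  0.027 -1.   ] -> shift cm [-0.5  -0.07 10.72] spin 0.7 t 17.2 F [-0.2  0.5 -1.1] w 0.0547 j [ 0.09  0.73  0.82  1.27 -0.55  1.37  0.9 ]
```

View pics/side12.png

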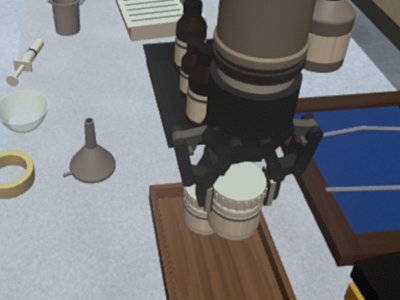

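View pics/top12.png

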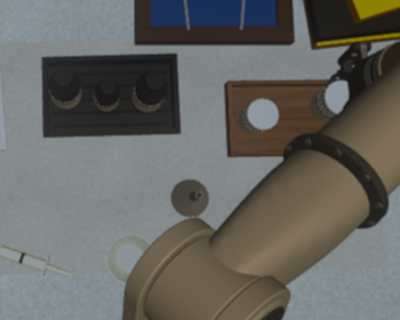

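Call:
{"method": "carry_out", "body": {
  "steps": [
    [[-0.1,0,2],0],
    [[-0.2,0,4.5],0],
    [[-0.3,-0.1,7.5],0],
    [[-0.4,-0.1,9.5],0],
    [[-0.4,-0.1,10.4],0]
  ]
}}

```text
time: 17.85
position: [0.5752, -0.3488, 0.0431]
tool_rot: [-0.007, 0.701, 0.713, 0.014]
contact_force: [-0.5, 1.0, -1.6]
grip_width: 0.0546
```

Call:
{"method": "carry_out", "body": {
  "steps": [
    [[0,0,0.2],0],
    [[0,0,0.4],0],
    [[0,0,0.4],0]
  ]
}}

```text
time: 18.15
position: [0.576, -0.3487, 0.0403]
tool_rot: [-0.006, 0.701, 0.713, 0.014]
contact_force: [-0.3, -0.9, -1.2]
grip_width: 0.0545
```

```bash
python3 -c "
from h import *
go(.5745,-.353,.0358,0)"
```

```text
pos [ 0.576  -0.3487  0.0403] yaw 1.0 tilt [ 0.011  0.028 -1.   ] -> shift cm [-0.44 -0.16  0.44] spin 1.0 t 18.1 F [-0.3 -0.9 -1.2] w 0.0545 j [ 0.1   0.83  0.76  1.39 -0.61  1.18  0.96]
```

Call:
{"method": "carry_out", "body": {
  "steps": [
    [[-0.2,-0.1,0.15],0],
    [[-0.3,-0.1,0.3],0],
    [[-0.3,-0.1,0.4],0]
  ]
}}

```text
time: 18.45
position: [0.575, -0.3524, 0.0367]
tool_rot: [-0.006, 0.701, 0.713, 0.014]
contact_force: [-0.5, -0.1, -1.3]
grip_width: 0.0544
```

Call:
{"method": "carry_out", "body": {
  "steps": [
    [[0,0,0.1],0],
    [[0,0,0.15],0]
  ]
}}

```text
time: 18.65
position: [0.5751, -0.3524, 0.0361]
tool_rot: [-0.006, 0.701, 0.713, 0.014]
contact_force: [-1.5, 1.5, 6.3]
grip_width: 0.055
```

Call:
{"method": "carry_out", "body": {
  "steps": [
    [[0,0,0],0],
    [[0,0,0],0],
    [[0,0,0],0],
    [[0,0,0],0],
    [[0,0,0],0]
  ],
  "hand": 0.88
}}

```text
time: 19.15
position: [0.5751, -0.3524, 0.036]
tool_rot: [-0.006, 0.701, 0.713, 0.014]
contact_force: [-0.1, 0.4, 0.8]
grip_width: 0.075
```

Call:
{"method": "carry_out", "body": {
  "steps": [
    [[0,0,-1],0],
    [[0,0,-3],0],
    [[0,0,-6],0],
    [[0,0,-10],0],
    [[0,0,-13],0]
  ]
}}

```text
time: 19.65
position: [0.5739, -0.3568, 0.1693]
tool_rot: [-0.004, 0.701, 0.713, 0.014]
contact_force: [-0.1, -0.2, 0.3]
grip_width: 0.075
```

```bash
python3 -c "
from h import *
go(.384,.2685,.18,90)
for n in ('side','top'):
  p=grab_frame(n);cv2.imwrite('pics/%s13.png'%n,p['frame'][180:,200:600,::-1] if n=='side' else p['frame'][100:420,240:,::-1])"
```

```text
pos [ 0.5739 -0.3568  0.1693] yaw 0.9 tilt [ 0.014  0.026 -1.   ] -> shift cm [ 62.84 -17.98   0.27] spin -89.1 t 19.6 F [-0.1 -0.2  0.3] w 0.075 j [ 0.1   0.72  0.82  1.23 -0.54  1.41  0.9 ]
```

View pics/side13.png

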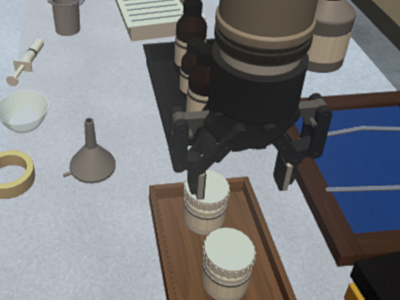

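Call:
{"method": "carry_out", "body": {
  "steps": [
    [[4.3,-2,-1.5],-8],
    [[8.7,-4,-3],-16],
    [[13.1,-6,-3],-24],
    [[17.5,-8,-3],-32],
    [[22,-9.5,-3],-40]
  ],
  "hand": 1
}}

```text
time: 20.25
position: [0.4745, -0.1401, 0.2052]
tool_rot: [0.005, 0.413, 0.911, 0.014]
contact_force: [1.1, 0.6, 0.7]
grip_width: 0.0855
```

```bash
python3 -c "
from h import *
go(.40,.20,.2,90)"
```

```text
pos [ 0.4745 -0.1401  0.2052] yaw 41.2 tilt [ 0.02   0.021 -1.   ] -> shift cm [30.5  16.77  1.07] spin -48.8 t 20.2 F [1.1 0.6 0.7] w 0.0855 j [-0.36  0.25  0.77  1.74 -0.21  1.22  1.18]
```

Call:
{"method": "carry_out", "body": {
  "steps": [
    [[4.2,2.3,0],-8],
    [[8.4,4.6,0],-16],
    [[12.6,6.9,0],-24],
    [[16.8,9.2,0],-32],
    [[21,11.5,0],-40]
  ]
}}

```text
time: 20.75
position: [0.4218, 0.0952, 0.2093]
tool_rot: [0.01, 0.074, 0.997, 0.012]
contact_force: [1.2, 0.9, 0.6]
grip_width: 0.0852
```

```bash
python3 -c "
from h import *
go(.384,.2685,.17,90)"
```

```text
pos [0.4218 0.0952 0.2093] yaw 81.5 tilt [ 0.021  0.022 -1.   ] -> shift cm [ 6.37 16.48  4.23] spin -8.5 t 20.8 F [1.2 0.9 0.6] w 0.0852 j [-0.73  0.06  0.51  1.88 -0.05  1.18  1.22]
```

Call:
{"method": "carry_out", "body": {
  "steps": [
    [[1.6,4.3,0],-4],
    [[3.2,8.6,0],-8.5],
    [[4.9,12.7,0],-8.5],
    [[6.3,16.4,1],-8.5],
    [[6.3,16.4,4],-8.5]
  ]
}}

```text
time: 21.25
position: [0.3838, 0.2761, 0.1744]
tool_rot: [0.013, -0.005, 1.0, 0.015]
contact_force: [0.2, 0.3, -0.1]
grip_width: 0.0852
```

```bash
python3 -c "
from h import *
go(.384,.2687,.03,90)
for n in ('side','top'):
  p=grab_frame(n);cv2.imwrite('pics/%s14.png'%n,p['frame'][50:350,100:500,::-1] if n=='side' else p['frame'][150:420,100:500,::-1])"
```

```text
pos [0.3838 0.2761 0.1744] yaw 90.6 tilt [ 0.025  0.03  -0.999] -> shift cm [ 0.36 -1.17 14.41] spin 0.6 t 21.2 F [ 0.2  0.3 -0.1] w 0.0852 j [-0.94  0.17  0.32  1.85 -0.07  1.09  0.99]
```

View pics/side14.png

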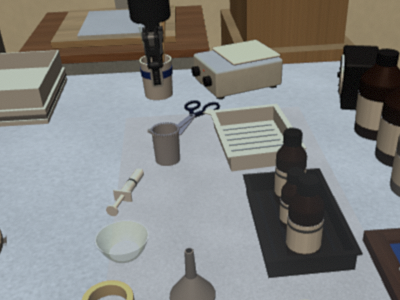

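Call:
{"method": "carry_out", "body": {
  "steps": [
    [[0.1,-0.7,2.5],0],
    [[0.2,-0.9,5],0],
    [[0.3,-1,7],0],
    [[0.3,-1.1,8.5],0],
    [[0.3,-1.1,9],0]
  ]
}}

```text
time: 21.85
position: [0.3795, 0.2549, 0.0782]
tool_rot: [0.006, 0.0, 1.0, 0.007]
contact_force: [0.3, -0.1, -0.0]
grip_width: 0.0856
```

```bash
python3 -c "
from h import *
go(.384,.2687,.04,90)
for n in ('side','top'):
  p=grab_frame(n);cv2.imwrite('pics/%s15.png'%n,p['frame'][50:350,100:500,::-1] if n=='side' else p['frame'][150:420,100:500,::-1])"
```

```text
pos [0.3795 0.2549 0.0782] yaw 90.0 tilt [ 0.013  0.014 -1.   ] -> shift cm [-0.4   1.33  3.85] spin -0.0 t 21.9 F [ 0.3 -0.1 -0. ] w 0.0856 j [-0.9   0.27  0.33  1.99 -0.12  0.87  1.06]
```

View pics/side15.png

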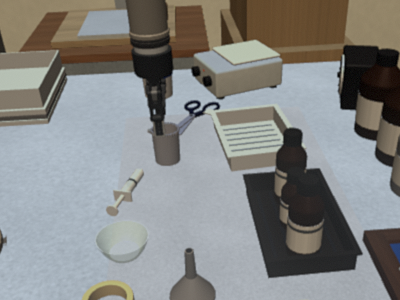

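Call:
{"method": "carry_out", "body": {
  "steps": [
    [[-0.3,0.9,0],0],
    [[-0.4,1.3,0],0]
  ]
}}

```text
time: 22.15
position: [0.3855, 0.2706, 0.0808]
tool_rot: [0.009, -0.0, 1.0, 0.009]
contact_force: [0.2, 0.9, 0.1]
grip_width: 0.0854
```

```bash
python3 -c "
from h import *
go(.384,.2687,.04,90)"
```

```text
pos [0.3855 0.2706 0.0808] yaw 90.0 tilt [ 0.017  0.018 -1.   ] -> shift cm [ 0.22 -0.27  4.07] spin 0.0 t 22.1 F [0.2 0.9 0.1] w 0.0854 j [-0.91  0.29  0.32  1.96 -0.12  0.88  1.04]
```

Call:
{"method": "carry_out", "body": {
  "steps": [
    [[0.2,-0.2,0.5],0],
    [[0.2,-0.2,1.8],0],
    [[0.2,-0.2,3.2],0],
    [[0.2,-0.2,4.1],0],
    [[0.2,-0.2,4.1],0]
  ]
}}

```text
time: 22.65
position: [0.3832, 0.2687, 0.0386]
tool_rot: [0.007, -0.0, 1.0, 0.008]
contact_force: [-0.6, 0.7, 0.5]
grip_width: 0.0856
```

```bash
python3 -c "
from h import *
go(.384,.2687,.04,90)
p=grab_frame('side');cv2.imwrite('pics/side16.png',p['frame'][50:350,100:500,::-1])"
```

```text
pos [0.3832 0.2687 0.0386] yaw 90.0 tilt [ 0.015  0.016 -1.   ] -> shift cm [-0.08  0.   -0.14] spin 0.0 t 22.6 F [-0.6  0.7  0.5] w 0.0856 j [-0.9   0.35  0.3   2.01 -0.15  0.78  1.07]
```

View pics/side16.png

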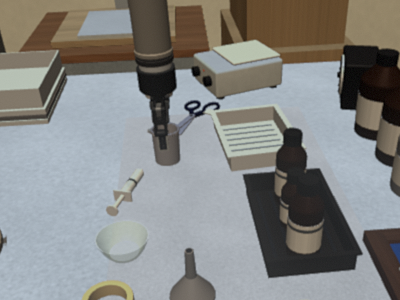

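Aligned, so I'm closing.

Call:
{"method": "carry_out", "body": {
  "steps": [
    [[0,0,-0.1],0],
    [[0,0,-0.1],0],
    [[0,0,-0.1],0],
    [[0,0,-0.1],0]
  ],
  "hand": 0
}}

```text
time: 23.1
position: [0.3845, 0.2694, 0.0417]
tool_rot: [0.009, -0.0, 1.0, 0.009]
contact_force: [-1.8, -0.5, 6.5]
grip_width: 0.0566
```

Call:
{"method": "carry_out", "body": {
  "steps": [
    [[0,0,-0.7],0],
    [[0,0,-2],0],
    [[0,0,-4],0],
    [[0,0,-6],0],
    [[0,0,-8],0]
  ]
}}

```text
time: 23.6
position: [0.383, 0.2678, 0.1229]
tool_rot: [0.009, -0.0, 1.0, 0.009]
contact_force: [0.5, -0.6, -1.6]
grip_width: 0.0564
```

```bash
python3 -c "
from h import *
go(.5786,.3558,.13,96)
p=grab_frame('side');cv2.imwrite('pics/side17.png',p['frame'][50:350,100:500,::-1])"
```

```text
pos [0.383  0.2678 0.1229] yaw 90.0 tilt [ 0.018  0.018 -1.   ] -> shift cm [-19.57   8.8   -0.21] spin -6.0 t 23.6 F [ 0.5 -0.6 -1.6] w 0.0564 j [-0.93  0.23  0.33  1.92 -0.09  0.98  1.02]
```

View pics/side17.png

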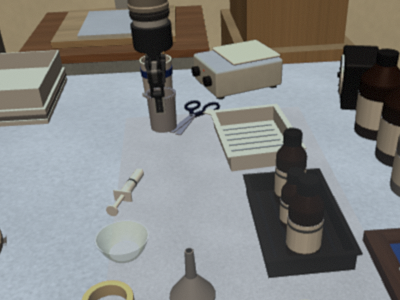

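Call:
{"method": "carry_out", "body": {
  "steps": [
    [[-2.5,1,-0.5],-3],
    [[-6.5,2.9,-1],-6],
    [[-10.6,4.8,-1],-6],
    [[-14.6,6.6,-1],-6],
    [[-17.6,8,-0.7],-6]
  ]
}}

```text
time: 24.15
position: [0.5635, 0.3501, 0.1389]
tool_rot: [0.013, -0.052, 0.998, 0.011]
contact_force: [0.1, -0.3, -1.2]
grip_width: 0.0567
```

Call:
{"method": "carry_out", "body": {
  "steps": [
    [[-1.5,0.5,0],0],
    [[-2,0.5,0],0],
    [[-2,0.5,0],0]
  ]
}}

```text
time: 24.45
position: [0.5829, 0.3564, 0.1387]
tool_rot: [0.012, -0.052, 0.999, 0.01]
contact_force: [-0.2, -0.7, -1.7]
grip_width: 0.0566
```

```bash
python3 -c "
from h import *
go(.5786,.3558,.06,96)
p=grab_frame('side');cv2.imwrite('pics/side18.png',p['frame'][50:350,100:500,::-1])"
```

```text
pos [0.5829 0.3564 0.1387] yaw 96.0 tilt [ 0.024  0.022 -0.999] -> shift cm [ 0.64 -0.16  7.85] spin -0.0 t 24.4 F [-0.2 -0.7 -1.7] w 0.0566 j [-0.76  0.63  0.32  1.28 -0.21  1.23  1.24]
```

View pics/side18.png

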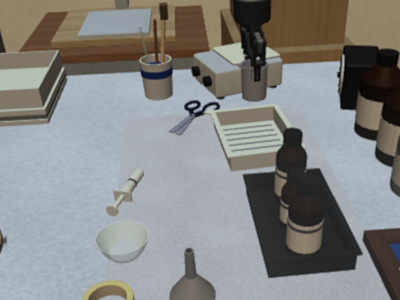

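Call:
{"method": "carry_out", "body": {
  "steps": [
    [[0.4,-0.1,1.5],0],
    [[0.6,-0.1,3.5],0],
    [[0.6,-0.2,5.5],0],
    [[0.6,-0.2,7],0],
    [[0.6,-0.2,7.6],0]
  ]
}}

```text
time: 25.0
position: [0.5761, 0.3548, 0.0611]
tool_rot: [0.01, -0.052, 0.999, 0.01]
contact_force: [0.2, -0.3, -0.1]
grip_width: 0.0564
```

```bash
python3 -c "
from h import *
go(.5786,.3558,.05,96)
for n in ('side','top'):
  p=grab_frame(n);cv2.imwrite('pics/%s19.png'%n,p['frame'][50:350,100:500,::-1] if n=='side' else p['frame'][100:420,60:460,::-1])"
```

```text
pos [0.5761 0.3548 0.0611] yaw 96.0 tilt [ 0.02   0.021 -1.   ] -> shift cm [-0.23  0.05  1.12] spin 0.0 t 25.0 F [ 0.2 -0.3 -0.1] w 0.0564 j [-0.76  0.69  0.3   1.39 -0.23  1.07  1.26]
```

View pics/side19.png

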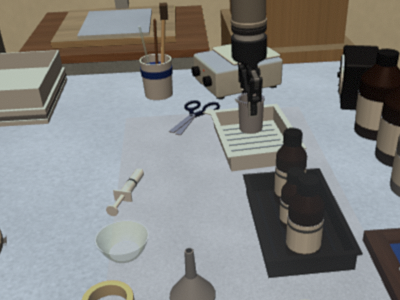

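View pics/top19.png

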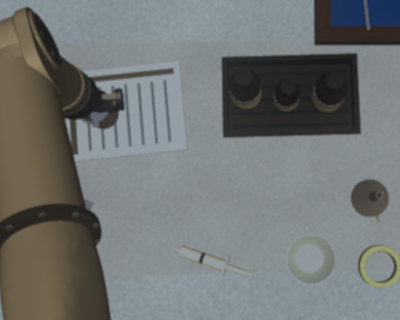

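The beaker is inside the tray, clear of the walls. I'll lower it gently.

Call:
{"method": "carry_out", "body": {
  "steps": [
    [[-0.1,0,0.3],0],
    [[-0.2,0,0.7],0],
    [[-0.2,0,1.1],0],
    [[-0.2,0,1.2],0]
  ]
}}

```text
time: 25.5
position: [0.5792, 0.3555, 0.0497]
tool_rot: [0.011, -0.052, 0.999, 0.01]
contact_force: [-0.3, -0.5, -0.6]
grip_width: 0.0564
```

Call:
{"method": "carry_out", "body": {
  "steps": [
    [[0,0,0.15],0],
    [[0,0,0.25],0]
  ]
}}

```text
time: 25.7
position: [0.5793, 0.3555, 0.0471]
tool_rot: [0.011, -0.052, 0.999, 0.01]
contact_force: [-0.0, 0.2, -0.8]
grip_width: 0.0566
```

Call:
{"method": "carry_out", "body": {
  "steps": [
    [[0,0,0.1],0],
    [[0,0,0.15],0]
  ]
}}

```text
time: 25.9
position: [0.5795, 0.3557, 0.0459]
tool_rot: [0.011, -0.052, 0.999, 0.01]
contact_force: [-0.2, 0.5, 1.6]
grip_width: 0.0567
```

Call:
{"method": "carry_out", "body": {
  "steps": [
    [[0,0,0.05],0],
    [[0,0,0.1],0]
  ]
}}

```text
time: 26.1
position: [0.5798, 0.3557, 0.0458]
tool_rot: [0.011, -0.052, 0.999, 0.01]
contact_force: [-1.4, -1.2, 4.1]
grip_width: 0.0565
```

Call:
{"method": "carry_out", "body": {
  "steps": [
    [[0,0,0],0],
    [[0,0,0],0],
    [[0,0,0],0],
    [[0,0,0],0]
  ],
  "hand": 0.85
}}

```text
time: 26.5
position: [0.5797, 0.3557, 0.0456]
tool_rot: [0.011, -0.052, 0.999, 0.01]
contact_force: [0.0, -0.5, -0.1]
grip_width: 0.0723
```

Call:
{"method": "carry_out", "body": {
  "steps": [
    [[0,0,-1],0],
    [[0,0,-2.5],0],
    [[0,0,-5],0],
    [[0,0,-9],0],
    [[0,0,-13],0]
  ]
}}

```text
time: 27.0
position: [0.5769, 0.3528, 0.1781]
tool_rot: [0.012, -0.052, 0.999, 0.01]
contact_force: [1.1, 0.6, 0.1]
grip_width: 0.0727
```

```bash
python3 -c "
from h import *
go(.4262,-.1398,.18,0)
go(.4262,-.1398,.18,90)
for n in ('side','top'):
  p=grab_frame(n);cv2.imwrite('pics/%s20.png'%n,p['frame'][50:350,100:500,::-1] if n=='side' else p['frame'][100:420,60:460,::-1])"
```

```text
pos [0.5769 0.3528 0.1781] yaw 96.0 tilt [ 0.022  0.022 -1.   ] -> shift cm [ 20.09 -47.4   -1.6 ] spin 96.0 t 27.0 F [1.1 0.6 0.1] w 0.0727 j [-0.76  0.59  0.33  1.25 -0.2   1.3   1.23]
pos [0.5769 0.3528 0.1781] yaw 96.0 tilt [ 0.022  0.022 -1.   ] -> shift cm [ 20.09 -47.4   -1.6 ] spin 6.0 t 27.0 F [1.1 0.6 0.1] w 0.0727 j [-0.76  0.59  0.33  1.25 -0.2   1.3   1.23]
```

View pics/side20.png

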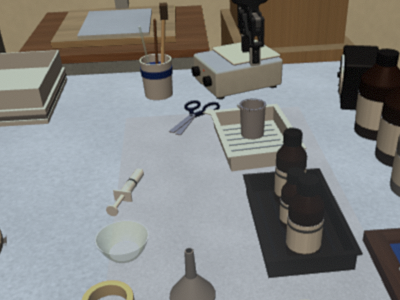

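The beaker stands upright in the wash tray at crop (252,118). Next is the funnel.

Call:
{"method": "carry_out", "body": {
  "steps": [
    [[2.5,-3.9,-2],8],
    [[5,-7.8,-3],16],
    [[7.5,-11.7,-3],24],
    [[9.8,-15.7,-3],32],
    [[12,-19.7,-3],40]
  ]
}}

```text
time: 27.6
position: [0.4812, 0.144, 0.207]
tool_rot: [0.014, 0.295, 0.955, 0.021]
contact_force: [0.2, -0.5, 0.1]
grip_width: 0.0726
```

```bash
python3 -c "
from h import *
go(.4262,-.1398,.18,0)"
```

```text
pos [0.4812 0.144  0.207 ] yaw 55.7 tilt [ 0.038  0.032 -0.999] -> shift cm [-11.44 -26.64   1.58] spin 55.7 t 27.6 F [ 0.2 -0.5  0.1] w 0.0726 j [-0.76  0.21  0.54  1.74 -0.14  1.18  0.78]
```

Call:
{"method": "carry_out", "body": {
  "steps": [
    [[-1.9,-4.4,0],8],
    [[-3.8,-8.8,0],16],
    [[-5.7,-13.2,0],24],
    [[-7.6,-17.6,0],32],
    [[-9.4,-22,0],40]
  ]
}}

```text
time: 28.1
position: [0.4347, -0.0925, 0.199]
tool_rot: [0.007, 0.606, 0.795, 0.026]
contact_force: [1.1, -0.8, -0.0]
grip_width: 0.0727
```

Call:
{"method": "carry_out", "body": {
  "steps": [
    [[0,0,0],7],
    [[0,0,0],14],
    [[0,0,0],16],
    [[0,0,0],16]
  ]
}}

```text
time: 28.5
position: [0.435, -0.0928, 0.2]
tool_rot: [0.003, 0.711, 0.703, 0.027]
contact_force: [0.3, 0.1, -0.7]
grip_width: 0.0726
```

```bash
python3 -c "
from h import *
go(.4262,-.1398,.14,0)"
```

```text
pos [ 0.435  -0.0928  0.2   ] yaw -0.7 tilt [ 0.043  0.034 -0.998] -> shift cm [-4.91 -1.08  5.79] spin -0.7 t 28.5 F [ 0.3  0.1 -0.7] w 0.0726 j [-0.54  0.1   0.82  1.88 -0.13  1.16  0.31]
```

The tool tilt has crept up to about 3°. A fast outward move followed by a slow return may undo it before I grip the light funnel, so I'll test that up high.

Call:
{"method": "carry_out", "body": {
  "steps": [
    [[-2,2,0],0],
    [[-4.5,5.5,0],0],
    [[-4.7,9.5,0],0],
    [[-4.7,13.5,0],0],
    [[-4.7,17.5,0],0]
  ]
}}

```text
time: 29.0
position: [0.6111, -0.1419, 0.2063]
tool_rot: [0.003, 0.711, 0.703, 0.028]
contact_force: [0.5, 0.4, 0.2]
grip_width: 0.0724
```

```bash
python3 -c "
from h import *
go(.4262,-.1398,.14,0)"
```

```text
pos [ 0.6111 -0.1419  0.2063] yaw -0.7 tilt [ 0.044  0.034 -0.998] -> shift cm [ -0.2  -18.77   5.81] spin -0.7 t 29.0 F [0.5 0.4 0.2] w 0.0724 j [-0.27  0.55  0.79  1.38 -0.44  1.35  0.52]
```

Call:
{"method": "carry_out", "body": {
  "steps": [
    [[0,0,0],0],
    [[0,0,0],0]
  ]
}}

```text
time: 29.2
position: [0.6115, -0.1418, 0.2059]
tool_rot: [0.003, 0.71, 0.704, 0.027]
contact_force: [0.2, -0.7, -0.6]
grip_width: 0.0725
```

```bash
python3 -c "
from h import *
go(.4262,-.1398,.2,0)"
```

```text
pos [ 0.6115 -0.1418  0.2059] yaw -0.5 tilt [ 0.043  0.033 -0.999] -> shift cm [  0.03 -18.54  -0.2 ] spin -0.5 t 29.2 F [ 0.2 -0.7 -0.6] w 0.0725 j [-0.27  0.55  0.79  1.38 -0.44  1.35  0.52]
```

Call:
{"method": "carry_out", "body": {
  "steps": [
    [[0,-4,-3],0],
    [[0,-8.5,-6],0],
    [[0,-13,-9],0],
    [[0,-17,-12],0],
    [[0,-18.5,-15],0]
  ]
}}

```text
time: 29.7
position: [0.4147, -0.1462, 0.3476]
tool_rot: [0.001, 0.711, 0.703, 0.028]
contact_force: [1.2, -0.3, 0.3]
grip_width: 0.0725
```

Call:
{"method": "carry_out", "body": {
  "steps": [
    [[0,0,0],0],
    [[0,0,0],0]
  ]
}}

```text
time: 29.9
position: [0.4131, -0.1471, 0.3484]
tool_rot: [0.001, 0.711, 0.702, 0.03]
contact_force: [-0.7, 1.2, -0.4]
grip_width: 0.0727
```

Call:
{"method": "carry_out", "body": {
  "steps": [
    [[0,0,4.9],0],
    [[0,0,9.8],0],
    [[0,0,14.7],0],
    [[0,0,19.6],0]
  ]
}}

```text
time: 30.3
position: [0.4206, -0.1383, 0.1498]
tool_rot: [-0.0, 0.711, 0.703, 0.03]
contact_force: [0.4, -0.2, -0.3]
grip_width: 0.0726
```

```bash
python3 -c "
from h import *
go(.4262,-.1398,.14,0)"
```

```text
pos [ 0.4206 -0.1383  0.1498] yaw -0.7 tilt [ 0.042  0.042 -0.998] -> shift cm [-0.19  0.52  1.  ] spin -0.7 t 30.3 F [ 0.4 -0.2 -0.3] w 0.0726 j [-0.46  0.19  0.9   1.96 -0.23  1.05  0.53]
```

Call:
{"method": "carry_out", "body": {
  "steps": [
    [[0,0.3,0],8],
    [[-0.1,0.5,0],16],
    [[-0.1,0.5,0],24],
    [[-0.1,0.5,0],32],
    [[-0.1,0.5,0],40]
  ],
  "hand": 0.7
}}

```text
time: 30.8
position: [0.4244, -0.1389, 0.1484]
tool_rot: [-0.011, 0.91, 0.414, 0.027]
contact_force: [-0.1, 0.1, 0.3]
grip_width: 0.0596
```

```bash
python3 -c "
from h import *
go(.4262,-.1398,.057,-45)
for n in ('side','top'):
  p=grab_frame(n);cv2.imwrite('pics/%s21.png'%n,p['frame'][150:450,150:550,::-1] if n=='side' else p['frame'][100:420,60:460,::-1])
p=grab_frame('side');W=cloud(p)
for r in silhouettes('funnel',p)[:2]:
  P=W[r['mask']];print(r['confidence'],r['extent'])
  for lo,hi in((.055,.065),(.065,.075),(.075,.085),(.085,.1)):
    T=P[(P[:,2]>lo)&(P[:,2]<hi)]; 
    if len(T): print(lo,T.min(0),T.max(0),len(T))
"
```

```text
pos [ 0.4244 -0.1389  0.1484] yaw -41.0 tilt [ 0.039  0.042 -0.998] -> shift cm [-0.47  0.17  9.13] spin 4.0 t 30.8 F [-0.1  0.1  0.3] w 0.0596 j [-0.56  0.23  1.03  1.95 -0.29  1.07 -0.12]
0.85 [266.4, 298.8, 314.9, 365.3]
0.055 [ 0.41873807 -0.14789499  0.05513725] [ 0.43379932 -0.13937708  0.06490626] 59
0.065 [ 0.41940856 -0.14738115  0.06501977] [ 0.43291958 -0.14064426  0.0749027 ] 52
0.075 [ 0.41999887 -0.14725117  0.07500133] [ 0.4332152  -0.13872075  0.08463711] 54
0.085 [ 0.41964986 -0.14678746  0.08504424] [ 0.43246366 -0.13359401  0.09411225] 77
```

View pics/side21.png

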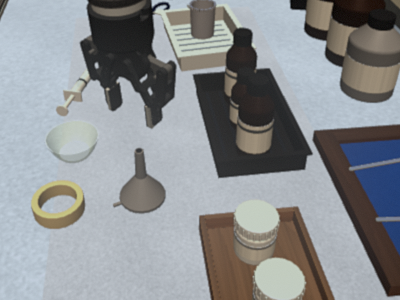

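Call:
{"method": "carry_out", "body": {
  "steps": [
    [[-0.3,0.1,1.5],2],
    [[-0.4,0.2,4],4],
    [[-0.5,0.2,6.5],4],
    [[-0.5,0.2,8.5],4],
    [[-0.5,0.2,9.1],4]
  ]
}}

```text
time: 31.5
position: [0.4248, -0.1394, 0.0556]
tool_rot: [-0.013, 0.922, 0.387, 0.025]
contact_force: [-0.4, -0.8, -0.2]
grip_width: 0.0596
```

```bash
python3 -c "
from h import *
go(.4262,-.1402,.056,-45)
for n in ('side','top'):
  p=grab_frame(n);cv2.imwrite('pics/%s22.png'%n,p['frame'][150:450,150:550,::-1] if n=='side' else p['frame'][100:420,60:460,::-1])
"
```

```text
pos [ 0.4248 -0.1394  0.0556] yaw -44.4 tilt [ 0.035  0.043 -0.998] -> shift cm [ 0.05  0.15 -0.04] spin 0.6 t 31.5 F [-0.4 -0.8 -0.2] w 0.0596 j [-0.43  0.4   0.93  2.06 -0.49  0.88  0.01]
```

View pics/side22.png

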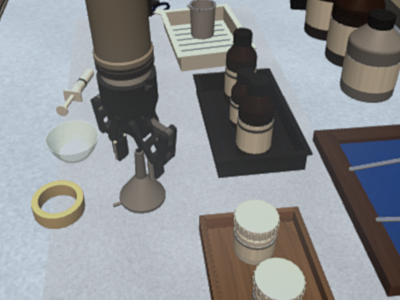

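Call:
{"method": "carry_out", "body": {
  "steps": [
    [[0,0.1,0],0],
    [[0,0.15,0],0],
    [[0,0.15,0],0]
  ]
}}

```text
time: 31.9
position: [0.4279, -0.1415, 0.058]
tool_rot: [-0.012, 0.922, 0.387, 0.027]
contact_force: [-1.3, 0.6, 0.4]
grip_width: 0.0595
```

Call:
{"method": "carry_out", "body": {
  "steps": [
    [[0,0,0],0],
    [[0,0,0],0],
    [[0,0,0],0],
    [[0,0,0],0],
    [[0,0,0],0]
  ],
  "hand": 0
}}

```text
time: 32.4
position: [0.4278, -0.1414, 0.0579]
tool_rot: [-0.012, 0.922, 0.387, 0.027]
contact_force: [-0.8, -0.5, 0.5]
grip_width: 0.0131
```

```bash
python3 -c "
from h import *
go(.4262,-.1402,.056,-45)
for n in ('side',):
  p=grab_frame(n);cv2.imwrite('pics/%s23.png'%n,p['frame'][150:450,150:550,::-1])
"
```

```text
pos [ 0.4278 -0.1414  0.0579] yaw -44.4 tilt [ 0.04   0.042 -0.998] -> shift cm [-0.04 -0.2   0.19] spin 0.6 t 32.4 F [-0.8 -0.5  0.5] w 0.0131 j [-0.43  0.4   0.93  2.05 -0.49  0.89  0.01]
```

View pics/side23.png

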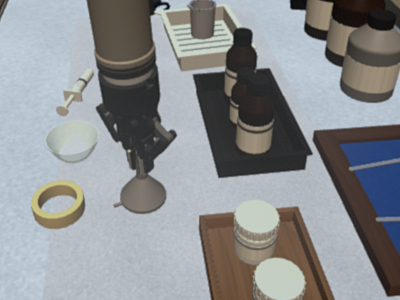

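Call:
{"method": "carry_out", "body": {
  "steps": [
    [[0,0,-0.7],0],
    [[0,0,-2.5],0],
    [[0,0,-5],0],
    [[0,0,-8],0],
    [[0,0,-11],0]
  ]
}}

```text
time: 32.95
position: [0.4229, -0.1464, 0.169]
tool_rot: [-0.012, 0.922, 0.387, 0.026]
contact_force: [0.3, 1.0, -0.0]
grip_width: 0.0127
```

```bash
python3 -c "
from h import *
go(.44,.1,.17,-45)
for n in ('side',):
  p=grab_frame(n);cv2.imwrite('pics/%s24.png'%n,p['frame'][150:450,150:550,::-1])
"
```

```text
pos [ 0.4229 -0.1464  0.169 ] yaw -44.5 tilt [ 0.039  0.042 -0.998] -> shift cm [ 18.74 -16.05   0.99] spin 0.5 t 33.0 F [ 0.3  1.  -0. ] w 0.0127 j [-0.58  0.21  1.07  1.92 -0.27  1.12 -0.19]
```

View pics/side24.png

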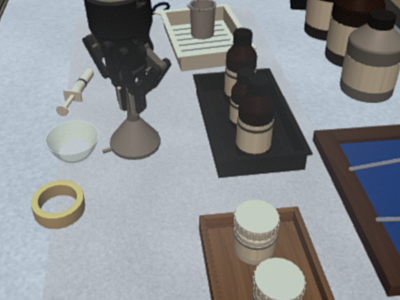

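Call:
{"method": "carry_out", "body": {
  "steps": [
    [[2,-1.7,0.1],0],
    [[5.2,-4.5,0.3],0],
    [[8.6,-7.4,0.5],0],
    [[12,-10.3,0.6],0],
    [[15,-12.8,0.8],0]
  ]
}}

```text
time: 33.5
position: [0.4402, 0.0508, 0.1746]
tool_rot: [-0.01, 0.922, 0.387, 0.031]
contact_force: [1.6, 0.7, 0.2]
grip_width: 0.0128
```

```bash
python3 -c "
from h import *
go(.47,.17,.17,-45)"
```

```text
pos [0.4402 0.0508 0.1746] yaw -44.5 tilt [ 0.049  0.042 -0.998] -> shift cm [10.54 -6.23  1.11] spin 0.5 t 33.5 F [1.6 0.7 0.2] w 0.0128 j [-1.    0.13  0.96  1.95 -0.16  1.08 -0.74]
```

Call:
{"method": "carry_out", "body": {
  "steps": [
    [[3,-1.8,0.3],0],
    [[6,-3.5,0.6],0],
    [[9,-5.3,0.9],0],
    [[10.5,-6.2,1],0],
    [[10.5,-6.2,1],0]
  ]
}}

```text
time: 34.0
position: [0.4699, 0.172, 0.1709]
tool_rot: [-0.01, 0.921, 0.389, 0.031]
contact_force: [-0.5, -0.6, -0.2]
grip_width: 0.0134
```

```bash
python3 -c "
from h import *
go(.588,.2713,.17,-45)"
```

```text
pos [0.4699 0.172  0.1709] yaw -44.2 tilt [ 0.049  0.042 -0.998] -> shift cm [15.32  1.54  1.08] spin 0.8 t 34.0 F [-0.5 -0.6 -0.2] w 0.0134 j [-1.09  0.28  0.88  1.82 -0.27  1.1  -0.89]
```

Call:
{"method": "carry_out", "body": {
  "steps": [
    [[3.5,0.4,0.3],0],
    [[7.5,0.8,0.6],0],
    [[11.5,1.2,0.8],0],
    [[14.3,1.5,1],0],
    [[15.3,1.5,1.1],0]
  ]
}}

```text
time: 34.5
position: [0.5896, 0.2707, 0.1696]
tool_rot: [-0.008, 0.921, 0.388, 0.031]
contact_force: [0.2, -0.4, -0.4]
grip_width: 0.0127
```

Call:
{"method": "carry_out", "body": {
  "steps": [
    [[0,0,0],0]
  ]
}}

```text
time: 34.6
position: [0.59, 0.2692, 0.1694]
tool_rot: [-0.008, 0.921, 0.388, 0.03]
contact_force: [-1.0, 0.9, -0.2]
grip_width: 0.0128
```

```bash
python3 -c "
from h import *
go(.588,.2713,.075,-45)
for n in ('side','top'):
  p=grab_frame(n);cv2.imwrite('pics/%s25.png'%n,p['frame'][50:350,150:550,::-1] if n=='side' else p['frame'][100:420,60:460,::-1])
"
```

```text
pos [0.59   0.2692 0.1694] yaw -44.3 tilt [ 0.05   0.038 -0.998] -> shift cm [-0.58 -0.38  9.42] spin 0.7 t 34.6 F [-1.   0.9 -0.2] w 0.0128 j [-0.94  0.6   0.79  1.41 -0.46  1.26 -0.89]
```

View pics/side25.png

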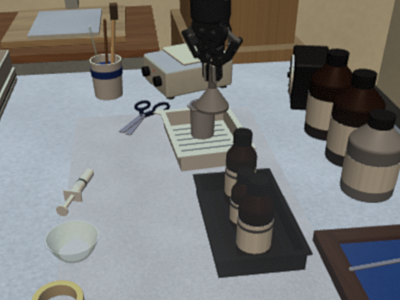

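Call:
{"method": "carry_out", "body": {
  "steps": [
    [[-0.2,-0.2,1.5],0],
    [[-0.3,-0.3,3.5],0],
    [[-0.4,-0.3,6],0],
    [[-0.5,-0.4,8.5],0],
    [[-0.6,-0.4,9.4],0]
  ]
}}

```text
time: 35.2
position: [0.584, 0.2679, 0.0734]
tool_rot: [-0.008, 0.922, 0.386, 0.028]
contact_force: [-0.5, -0.1, -0.1]
grip_width: 0.0128
```

Call:
{"method": "carry_out", "body": {
  "steps": [
    [[0,0,0],0]
  ]
}}

```text
time: 35.3
position: [0.5826, 0.2667, 0.0728]
tool_rot: [-0.008, 0.922, 0.386, 0.026]
contact_force: [0.1, -0.6, 0.1]
grip_width: 0.0126
```

```bash
python3 -c "
from h import *
go(.588,.2713,.065,-45)
for n in ('side','top'):
  p=grab_frame(n);cv2.imwrite('pics/%s26.png'%n,cv2.resize(p['frame'][130:280,280:480,::-1],None,fx=3,fy=3) if n=='side' else p['frame'][100:420,60:460,::-1])
"
```

```text
pos [0.5826 0.2667 0.0728] yaw -44.6 tilt [ 0.042  0.035 -0.999] -> shift cm [0.66 0.06 0.82] spin 0.4 t 35.3 F [ 0.1 -0.6  0.1] w 0.0126 j [-0.92  0.68  0.74  1.54 -0.52  1.08 -0.84]
```

View pics/side26.png

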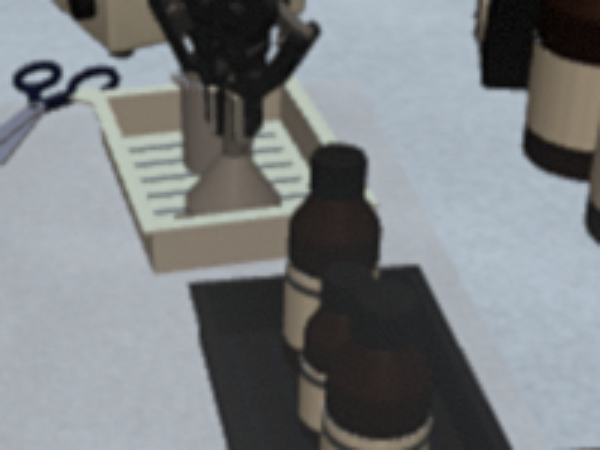

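The funnel is upright, inside the tray and well clear of the beaker. I'll lower it to contact, expected at TCP z of about 0.062.

Call:
{"method": "carry_out", "body": {
  "steps": [
    [[0.3,0,0.3],0],
    [[0.3,0,0.5],0],
    [[0.3,0,0.7],0]
  ]
}}

```text
time: 35.7
position: [0.5871, 0.2696, 0.0683]
tool_rot: [-0.008, 0.922, 0.386, 0.029]
contact_force: [-0.1, 0.3, -1.0]
grip_width: 0.0126
```

Call:
{"method": "carry_out", "body": {
  "steps": [
    [[0,0,0.1],0],
    [[0,0,0.2],0]
  ]
}}

```text
time: 35.9
position: [0.5873, 0.2697, 0.0664]
tool_rot: [-0.008, 0.922, 0.386, 0.029]
contact_force: [-0.5, 0.2, 0.1]
grip_width: 0.013
```

Call:
{"method": "carry_out", "body": {
  "steps": [
    [[0,0,0.1],0],
    [[0,0,0.1],0]
  ]
}}

```text
time: 36.1
position: [0.5873, 0.2698, 0.0652]
tool_rot: [-0.008, 0.922, 0.386, 0.029]
contact_force: [-0.3, -0.6, 0.7]
grip_width: 0.013
```

Call:
{"method": "carry_out", "body": {
  "steps": [
    [[0,0,0.1],0],
    [[0,0,0.2],0],
    [[0,0,0.2],0]
  ]
}}

```text
time: 36.4
position: [0.5872, 0.2698, 0.063]
tool_rot: [-0.008, 0.922, 0.386, 0.028]
contact_force: [0.2, -0.5, -0.2]
grip_width: 0.0126
```

Call:
{"method": "carry_out", "body": {
  "steps": [
    [[0,0,0.05],0],
    [[0,0,0.1],0]
  ]
}}

```text
time: 36.6
position: [0.5873, 0.2698, 0.0619]
tool_rot: [-0.008, 0.922, 0.386, 0.028]
contact_force: [0.6, -1.3, -0.4]
grip_width: 0.013
```

Call:
{"method": "carry_out", "body": {
  "steps": [
    [[0,0,0.05],0],
    [[0,0,0.1],0]
  ]
}}

```text
time: 36.8
position: [0.5873, 0.2698, 0.0618]
tool_rot: [-0.008, 0.922, 0.386, 0.028]
contact_force: [-3.7, -1.4, 6.6]
grip_width: 0.0127
```

Call:
{"method": "carry_out", "body": {
  "steps": [
    [[0,0,0.05],0],
    [[0,0,0.1],0]
  ]
}}

```text
time: 37.0
position: [0.5874, 0.2699, 0.0618]
tool_rot: [-0.008, 0.922, 0.386, 0.028]
contact_force: [-4.0, -0.4, 7.9]
grip_width: 0.013
```

Contact. I'll open partway, then rise along the tool axis.

Call:
{"method": "carry_out", "body": {
  "steps": [
    [[0,0,0],0],
    [[0,0,0],0],
    [[0,0,0],0],
    [[0,0,0],0]
  ],
  "hand": 0.5
}}

```text
time: 37.4
position: [0.5873, 0.2699, 0.0614]
tool_rot: [-0.008, 0.922, 0.386, 0.028]
contact_force: [-0.1, -0.0, -0.0]
grip_width: 0.0429
```

Call:
{"method": "carry_out", "body": {
  "steps": [
    [[0,0,-1],0],
    [[0,0,-2.5],0],
    [[0,0,-5],0],
    [[0,0,-9],0],
    [[0,0,-13],0]
  ]
}}

```text
time: 37.9
position: [0.5812, 0.2647, 0.1936]
tool_rot: [-0.008, 0.922, 0.386, 0.029]
contact_force: [0.5, 0.8, 1.1]
grip_width: 0.0427
```

Call:
{"method": "carry_out", "body": {
  "steps": [
    [[-3.5,-2.5,-1],0],
    [[-7,-5,-2],0],
    [[-10,-8,-2],0],
    [[-12,-11,-2],0],
    [[-12,-12,-2],0]
  ]
}}

```text
time: 38.4
position: [0.4067, 0.2635, 0.2062]
tool_rot: [-0.011, 0.922, 0.387, 0.027]
contact_force: [0.5, -0.2, 0.5]
grip_width: 0.0428
```

```bash
python3 - <<'E'
from h import *
print(sense()["position"],sense()["time"])
for cam in("top","side"):
    p=grab_frame(cam);W=cloud(p);ok=p["depth"]>0;cv2.imwrite(f'pics/{cam}27.png',p['frame'][:,:,::-1])
    for n in H:
        for r in silhouettes(n,p)[:2]:
            P=W[r["mask"]&ok]
            if not len(P): continue
            zt=np.percentile(P[:,2],98);T=P[P[:,2]>zt-.008]
            c,rad=cv2.minEnclosingCircle((T[:,:2]*1000).astype(np.float32))
            print(cam,n,round(r["confidence"],2),"z %.3f"%zt,np.round(c),round(rad,1))
E
```

```text
[0.40668313 0.26347135 0.2061952 ] 38.4
top large_bottle 0.88 z 0.150 [611. -61.] 16.4
top large_bottle 0.33 z 0.033 [ 574. -311.] 120.7
top small_bottle 0.72 z 0.117 [609.  14.] 14.8
top powder_jar 0.72 z 0.077 [ 575. -350.] 29.1
top beaker 0.67 z 0.083 [579. 354.] 33.3
top funnel 0.87 z 0.097 [587. 269.] 6.8
top stored_bottle 0.94 z 0.150 [618.  90.] 16.9
top stored_jar 0.71 z 0.078 [ 569. -258.] 29.2
side large_bottle 0.59 z 0.148 [612. -61.] 17.1
side small_bottle 0.64 z 0.115 [605. -15.] 44.6
side powder_jar 0.76 z 0.075 [ 576. -351.] 29.7
side powder_jar 0.71 z 0.081 [579. 355.] 33.6
side beaker 0.97 z 0.082 [579. 327.] 61.0
side funnel 0.64 z 0.096 [587. 269.] 7.8
side stored_bottle 0.66 z 0.148 [617.  89.] 17.0
side stored_jar 0.55 z 0.075 [ 571. -259.] 29.0
```

View pics/top27.png

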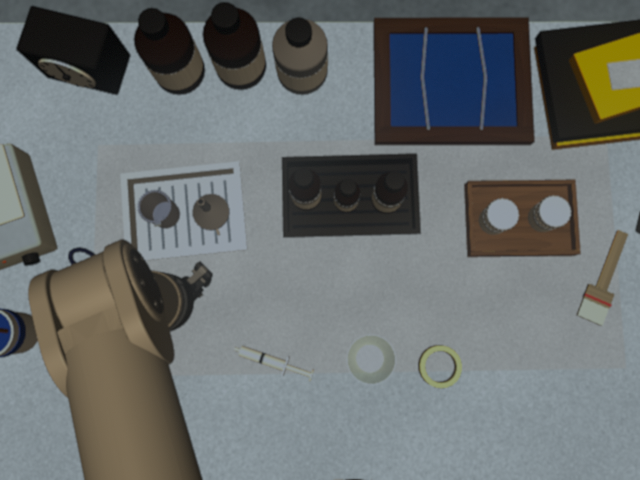

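View pics/side27.png

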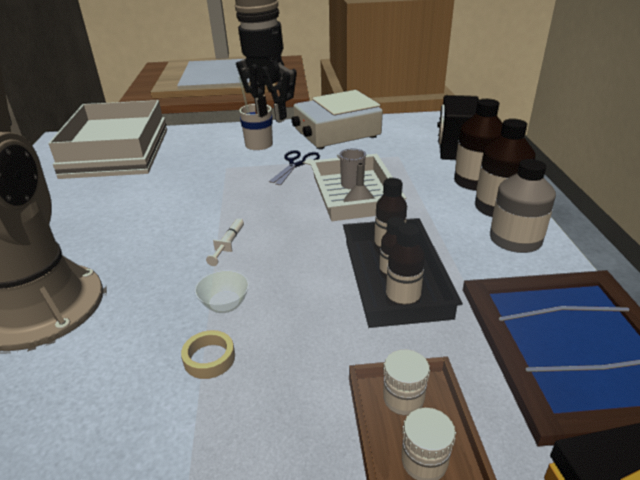

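Everything stands upright: beaker (157,208) and funnel (211,212) in the wash tray, three bottles in the spill tray (305, 347 and 390, row 188), and two jars in the dry tray (502,213 and 553,210). The arm touches nothing, so I'm handing in.

```bash
python3 -c "
from rig import *
print(sign_off())"
```

```text
the job is handed in; nothing more can be done
None
```

The bench is cleared and the job is handed in, at about 38.5 s of the 128 s allowed. I moved things in the order asked: large bottle, small bottle, powder jar, beaker, then funnel. Each one was lowered until the wrist force showed contact with the tray floor (about 4–8 N), and only then released.

**Last checks:** In the final top and side pictures all five things stand upright in their trays. Their top heights match a thing standing on the floor of its tray, to within about 3 mm. The stored bottle and stored jar are where they were, to within about 2 mm, and the gripper was clear of everything.

**What disagreed:**
- **Side camera:** The networks mixed up a few things in the last side view. The small bottle's patch ran into its neighbour, the beaker's mask merged with the funnel, and the beaker was also reported as a second powder jar. The top view and both pictures were clear.
- **Tool tilt:** The tool's tilt crept up to about 3.5° over the run, and my attempt to reverse it did not work. I turned the jaws across the tilt for the funnel, and it was held and set down straight.

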